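# Show the test coupler to the reader, then snap it onto the tilted nipple and hold it home

## Task

Check the air manifold: lift the pressure-test coupler off its parking post and hold it still for about two seconds with its open mouth pointing squarely at the middle of the code reader's window, about 6 cm away. Then, leaving the bowl, the clamp and the boxes where they are, push it squarely onto the manifold's tilted nipple until it snaps and its rim seats fully on the nipple's collar, and keep pressing it there against the spring valve: finish while still gripping it and holding it fully home.

Things in the scene. Friction and masses are not known exactly. Their poses are not given: they have to be found in the camera images.
- coupler: test coupler, loose, about 0.16 kg, 110 mm long, first upright on the stand, mouth down: a steel sleeve 40 mm across and 45 mm long, open at the mouth, with a grey square neck 24 x 24 mm from 45 to 107 mm and a small dark cap. Origin: centre of the mouth rim; z runs from mouth to cap; x and y are normal to the neck's flats
- shoulder (a point): centre of the coupler's flat shoulder, where the neck starts, 45 mm from the rim on the axis; axes as the coupler's. The shoulder is 8 mm wide beside each flat: fingertips gripping the neck just above it or resting on it can push there
- lip (a point): centre of the coupler's snap lip, 8.5 mm in from the rim on the axis. The mouth is a funnel 28 mm across that narrows to the lip, 20 mm across, 4.5 to 8.5 mm in; behind it the bore is 30 mm across, with a roof 34 mm from the rim
- stand: fixed parking stand: grey disc 72 mm across, 12 mm thick, with a steel post 15 mm thick that rises 24 mm above the disc, inside the coupler's mouth; the coupler's rim rests on the disc. Lift the coupler straight up by at least 30 mm to clear the post. Origin: under the disc's centre; z up
- manifold: fixed air manifold: plate 110 x 190 x 8 mm with an aluminium block 62 x 160 mm, 54 mm high, a low upright brass plug at either end (top at 72 mm) and the tilted nipple in the middle. Origin: under the plate's centre; z up
- nipple: the nipple, fixed in the manifold, leaning 25 degrees from upright towards the manifold's own -x (the robot's side). Origin: centre of the top face of its collar, a steel ring 44 mm across; z runs outward along its axis. A stem 15 mm thick stands 27 mm above the collar. Fully home, the coupler's rim lies on the collar: coupler origin = nipple origin and the z axes agree
- snap (a point): point on the nipple's axis 16 mm above the collar face, level with two spring balls on its own +y and -y sides that bulge to 25 mm across. The coupler's lip pushes them in (some 5 to 12 N along the axis) and they spring out behind it: the snap
- poppet (a joint): inward travel in m of the spring valve pin (10 mm thick, round nose, tip 42 mm above the collar when free): 0 free, about 0.008 with the coupler's rim on the collar, which is the stop. The coupler's roof meets it when the rim is 8 mm from the collar; its spring takes 3 N at first, 11 N at 8 mm. Let go, the coupler springs back some 5 mm, where the balls hold it
- reader_window: the code reader's window, fixed: a dark square 46 mm wide on a 70 mm white head that leans 30 degrees towards the reader's own -x. Origin: centre of the window's face, 66 mm above the table; z points straight out of the window
- reader: fixed white reader, foot 90 x 80 mm, about 90 mm high at the back of its head. Origin: under the foot's centre; z up. The reader and the parking stand may change places
- gallipot: small round steel bowl, 79 mm across, 40 mm high; bystander, origin under its centre
- instrument_case: flat pale instrument box 109 x 188 x 42 mm; bystander, origin under its centre
- strip_box: flat white carton 60 x 88 x 30 mm; bystander, origin under its centre
- haemostat: scissor-like steel clamp lying flat, 56 x 140 x 7 mm; bystander, origin under its centre
- blade_box: small square carton 70 x 70 x 34 mm; bystander, origin under its centre

How it is judged:
By the outcome, as a careful person would: the job done as asked, in the order asked, and still so for the second after the job is handed in, while the arm keeps its last pose, push and grip.
It also fails if it takes over 54 s, if anything falls off the work surface, if the arm or the gripper's body presses on something with over 40 N, if the wrist force passes 120 N, or if a joint passes its speed limit or range.

## Robot

A 6-joint arm with a two-finger parallel gripper is mounted at the origin on a cart in front of the work surface, level with it; the furniture and walls round the work are solid. World frame = base frame: x ahead of the robot, y to its left, z up, the work surface at z = 0. Lengths are in m, angles in rad, forces in N, time in s.
With the tool pointing down it reaches from about 0.275 to 0.75 m from the base axis. Payload 10.2 kg.
Tool frame: the origin (TCP) lies at the very end of the fingers, on their centre line; the grasp point (between the pads) lies 19 mm behind it; z points along the fingers, y is the direction in which the jaws open and shut (so a half turn about z gives the same grasp; the last joint's range is limited). The gripper opens to 85 mm and grips with 20 to 120 N. Pads are 22 mm wide; open, the fingers measure 114 mm over their backs; the gripper's body (76 mm by 85 mm) begins 54 mm behind the grasp point. The pads swing forward as they close: fully open they stand 13 mm farther back than shut.
Start: joints at [-1.563, 0.313, 1.498, -0, 1.331, -0.223], TCP at [0.12, -0.511, 0.231] pointing down, gripper open.
Joint ranges: [-2.94, 2.94], [-0.97, 2.17], [0.19, 2.56], [-1.23, 4.37], [0.02, 3.11], [-2.88, 2.88]. Speed limits (rad/s): [2.39, 2.39, 3.01, 3.14, 3.14, 3.14].

## Interface

Orientations are given as a unit quaternion [w, x, y, z].
In Python, from cell import arm, grab_frame gives the robot as it stands.
- The arm moves only by the tool servo_tool, never from a script. Its argument "moves" is text: rows parted by semicolons, each of 5 numbers parted by spaces: the opening in per cent of the stroke, from 0 (shut) to 100 (fully open), then the shift along the world's x, y, z in m, then the turn about the world's z in degrees. A call has 1 to 12 rows; each row shifts and turns the commanded pose from where the row before left it; what a row does not reach is not made up. A row lasts 1/10 s, in which the tool goes at most 50 mm and 8.59 degrees, less where a joint would pass 70% of its speed; a pose out of reach is approached as far as the arm can. A call is refused whole if a number of a shift passes 0.05 or a number of a turn 8.59, either way. A call with a gripper value outside its range is refused whole. The fingers move at their own pace and stop on an object; "grip_force" is the grip in N (left out, the last holds). Time passes only in rows, so rows that do not move let the fingers close. It gives the time, the measured TCP pose, the force and the opening at its end, in the units of the state.
- arm.sense(): the state, without advancing time (a new reading comes with each control period).
- grab_frame(name): name is "side" or "top" or "wrist"; returns a dict with "pixels" (400x640x3 uint8, red, green, blue), "fx", "fy", "cx", "cy" (pixels), "cam_to_world" (4x4, takes a point from camera to world coordinates). Camera axes: x right, y down, z forward; pixel columns grow to the right and rows downward; lengths in m; the calibration is good to about 2 mm. A picture is of the moment at which its call begins. There is no depth.
- arm.job_done(): hands the job in, once; it reports no verdict.
The state is a dict: "t": time; "joints": joint angles; "joint_vel": joint speeds; "joint_torque": joint torques, N m; "eef_pos": TCP position; "ee_rot": TCP orientation; "contact_force": force on the tool from outside, world axes, zero at the start; "wrist_torque": the same for the moment, N m; "finger_gap": opening from 0.0 (shut) to 1.0 (fully open).
Only numpy, scipy, OpenCV 4.12 (cv2) and the standard library are available. Lean on these libraries where they do the work, as an engineer would, in place of code of your own. Each camera call takes 0.05 s, during which the arm holds its last target.

## Working session

There is one attempt and no reset: what is moved stays moved. The work goes in short steps, Python scripts to look and compute and a tool call to move; the robot and the scene stay as the last step left them, time stands still between calls to the robot, and variables do not carry over. Pictures are saved under pics/ and viewed, and the job is handed in when it is done.

Besides the shell and the picture viewer there is one more tool, called after ">>>" by a JSON object that holds its "fn" and its "kwargs", one argument or row to a line. servo_tool: Moves the arm, as the interface text tells. Its arguments: {"type":"object","properties":{"moves":{"type":"string"},"grip_force":{"type":"number"}},"required":["moves"]}

```bash
ls -la; mkdir -p pics; cat > h.py <<'E'
import cv2,numpy as np
from cell import arm, grab_frame
def snap(n,f):
    d=grab_frame(n); cv2.imwrite('pics/'+f,cv2.cvtColor(d['pixels'],cv2.COLOR_RGB2BGR))
    np.savez('pics/'+f[:-4]+'.npz',**d); return d
E
python3 - <<'E'
from h import *
print([a for a in dir(arm) if a[0]!='_'])
print(arm.sense())
for n in ['side','top','wrist']:
    d=snap(n,n+'0.png'); print(n,d['fx'],d['cx'],d['cy'],np.round(d['cam_to_world'],3))
E
```

```text
total 12
drwxr-xr-x  3 agent agent 4096 Dec  7 04:59 .
drwxr-xr-x 23 root  root  4096 Dec  7 04:59 ..
drwxr-xr-x  2 agent agent 4096 Dec  7 04:59 pics
['IKError', 'job_done', 'sense']
{'t': 0.0, 'joints': array([-1.56341124e+00,  3.13429124e-01,  1.49844791e+00, -1.07107536e-05,
        1.33101722e+00, -2.23383714e-01]), 'joint_vel': array([-0.00087989,  0.00058578, -0.00132788,  0.00047958,  0.00018618,
       -0.00127266]), 'joint_torque': array([ 5.98526221e-04, -4.12265182e+01, -2.59742814e+01, -1.76987924e-04,
        4.05050538e-03,  1.50976166e-05]), 'eef_pos': array([ 0.12007297, -0.51081081,  0.23074169]), 'ee_rot': array([-6.47570707e-04,  9.93350245e-01,  1.15129784e-01,  6.49785639e-05]), 'contact_force': array([-0.92773887,  0.08644656, -0.22054172]), 'wrist_torque': array([-0.00349342, -0.04246141, -0.02652743]), 'finger_gap': 0.9997059778303503}
side 432.76954609554434 319.47829286613756 198.65775635143584 [[-0.875 -0.248  0.416  0.126]
 [-0.484  0.43  -0.762  0.745]
 [ 0.01  -0.868 -0.496  0.598]
 [ 0.     0.     0.     1.   ]]
top 463.1509384171994 316.800115722726 201.23104589813252 [[-0.011 -0.988  0.157  0.36 ]
 [-1.     0.015  0.02  -0.065]
 [-0.022 -0.157 -0.987  1.21 ]
 [ 0.     0.     0.     1.   ]]
wrist 335.2525075308831 320.50890091308855 198.25860254038184 [[ 0.229 -0.929 -0.289  0.193]
 [-0.973 -0.219 -0.066 -0.493]
 [-0.002  0.297 -0.955  0.372]
 [ 0.     0.     0.     1.   ]]
```

View pics/side0.png

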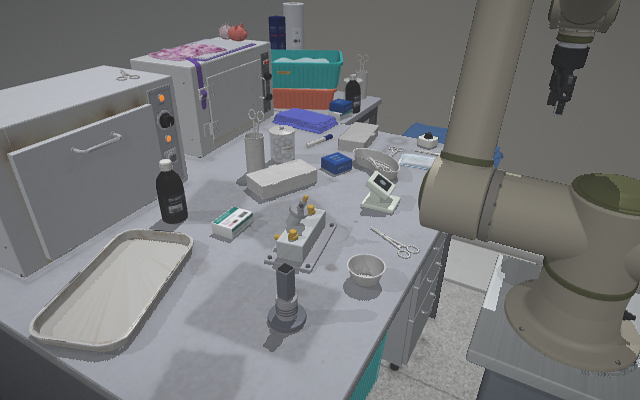

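View pics/top0.png

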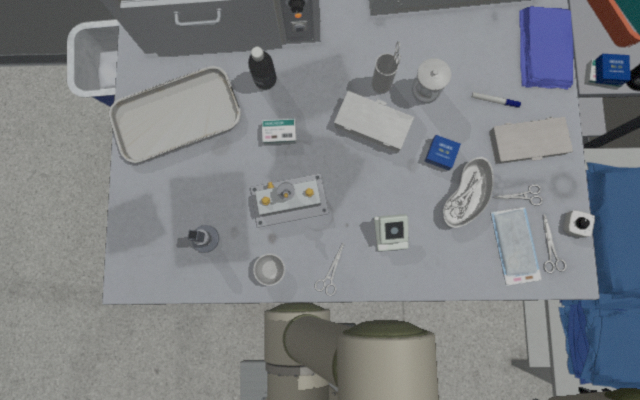

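View pics/wrist0.png

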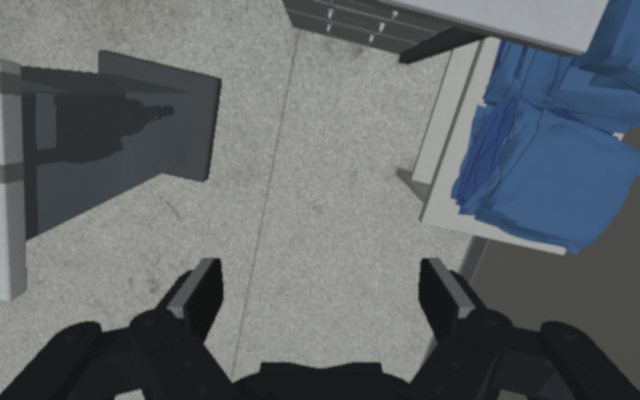

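```bash
python3 - <<'E'
import cv2,numpy as np
a=cv2.imread('pics/top0.png');b=cv2.imread('pics/side0.png')
t=cv2.resize(a[165:295,170:420],None,fx=3.2,fy=3.2,interpolation=cv2.INTER_CUBIC)
s=cv2.resize(b[160:340,250:430],None,fx=3.3,fy=3.3,interpolation=cv2.INTER_CUBIC)
cv2.imwrite('pics/tz.png',t);cv2.imwrite('pics/sz.png',s)
E
```

```text
(no output)
```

View pics/tz.png

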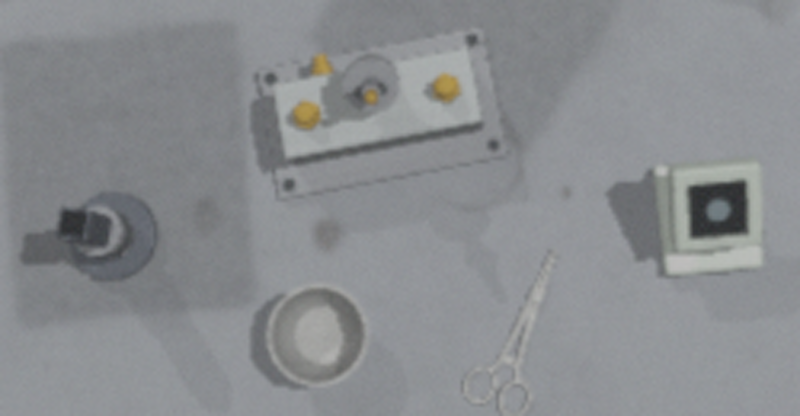

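View pics/sz.png

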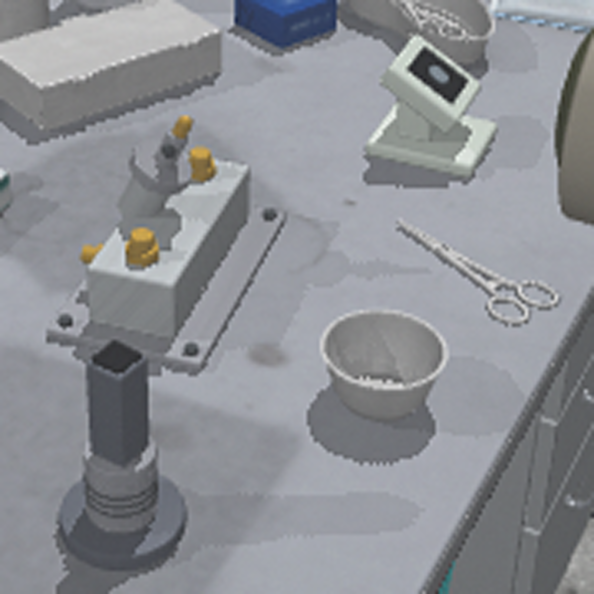

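```bash
cat >> h.py <<'E'
def ray(d,p):
    M=d['cam_to_world']; v=np.array([(p[0]-d['cx'])/d['fx'],(p[1]-d['cy'])/d['fy'],1.]); v=M[:3,:3]@v
    return M[:3,3],v/np.linalg.norm(v)
def onz(d,p,z):
    o,v=ray(d,p); return o+v*(z-o[2])/v[2]
def tri(d1,p1,d2,p2):
    o1,v1=ray(d1,p1);o2,v2=ray(d2,p2)
    A=np.array([v1,-v2]).T; s=np.linalg.lstsq(A,o2-o1,rcond=None)[0]
    a=o1+s[0]*v1;b=o2+s[1]*v2; return (a+b)/2,np.linalg.norm(a-b)
def proj(d,X):
    M=np.linalg.inv(d['cam_to_world']); c=M[:3,:3]@np.asarray(X)+M[:3,3]
    return np.array([d['cx']+d['fx']*c[0]/c[2],d['cy']+d['fy']*c[1]/c[2]])
E
python3 - <<'E'
import numpy as np,cv2
from h import ray,onz,tri
T=dict(np.load('pics/top0.npz'));S=dict(np.load('pics/side0.npz'))
def darkquad(d,x0,x1,y0,y1,th):
    g=cv2.cvtColor(d['pixels'],cv2.COLOR_RGB2GRAY)[y0:y1,x0:x1]
    g=cv2.resize(g,None,fx=4,fy=4,interpolation=cv2.INTER_CUBIC)
    m=(g<th).astype(np.uint8)
    c=max(cv2.findContours(m,0,2)[0],key=cv2.contourArea)
    h=cv2.convexHull(c)
    for e in np.linspace(2,20,50):
        q=cv2.approxPolyDP(h,e,True)
        if len(q)<=4:break
    return (q[:,0]+.5)/4-.5+[x0,y0],cv2.contourArea(c)/16
print(darkquad(T,375,412,215,248,110)); print(darkquad(S,360,402,165,200,100))
g=lambda d:cv2.cvtColor(d['pixels'],cv2.COLOR_RGB2GRAY)
print(g(T)[222:242,380:410:2]); 
print(darkquad(T,180,215,222,248,55)); print(darkquad(S,270,300,255,282,60))
E
```

```text
(array([[402.125, 221.125],
       [402.875, 237.375],
       [385.875, 238.625],
       [384.875, 223.125]]), 287.625)
(array([[378.125, 174.125],
       [390.875, 183.625],
       [386.625, 190.625],
       [373.375, 180.625]]), 139.09375)
[[144 172 165 153 133 118 104  86  77  69  63  71 165 173 154]
 [139 170 151  81  69  63  58  51  51  50  50  66 163 172 153]
 [134 171 137  58  51  50  51  54  52  52  54  65 161 172 155]
 [140 172 136  55  52  53  53  52  52  56  52  64 162 173 154]
 [141 172 141  59  48  50  53  62  59  50  51  64 162 173 157]
 [140 173 150  58  51  50  76  93  76  52  52  63 157 173 158]
 [137 172 150  59  50  55 101 118 110  59  53  56 156 172 157]
 [138 170 150  59  51  64 118 122 118  71  52  59 156 172 157]
 [137 172 151  63  54  73 119 121 120  80  54  59 157 173 155]
 [136 170 154  60  52  72 121 121 120  72  52  62 155 170 157]
 [133 170 167  63  50  58 116 119 114  60  54  60 154 171 156]
 [134 170 167  64  52  56 100 108  88  51  48  60 157 171 155]
 [135 168 168  63  52  53  63  69  57  52  55  60 156 171 154]
 [129 169 166  62  51  50  48  56  52  51  56  57 156 172 155]
 [133 169 167  66  54  55  50  52  53  51  48  64 154 173 151]
 [132 165 169  67  56  55  55  59  60  62  68  84 153 170 144]
 [129 168 167  76  67  80  82  93 109 115 123 132 162 171 147]
 [127 167 169 121 120 133 132 140 160 165 166 168 171 169 147]
 [125 166 169 165 168 165 164 166 168 172 169 170 168 165 149]
 [131 164 173 170 171 168 167 163 162 163 170 167 168 166 149]]
(array([[190.125, 231.125],
       [195.875, 232.125],
       [194.625, 237.375],
       [189.125, 236.875]]), 33.15625)
(array([[277.875, 268.125],
       [284.125, 263.125],
       [292.125, 267.375],
       [286.875, 272.125]]), 71.8125)
```

```bash
python3 - <<'E'
import numpy as np,cv2
from h import ray,onz,tri,proj
T=dict(np.load('pics/top0.npz'));S=dict(np.load('pics/side0.npz'))
t=[(384.5,222.6),(402.6,220.9),(403,238),(385.5,239)]
s=[(373.4,180.6),(378.1,174.1),(390.9,183.6),(386.6,190.6)]
P=[]
for a,b in zip(t,s):
    X,e=tri(T,a,S,b);P.append(X);print(X.round(4),round(e,4))
P=np.array(P);c=P.mean(0);print('c',c,[np.linalg.norm(P[i]-P[i-1]) for i in range(4)])
n=np.linalg.svd(P-c)[2][2];n*=np.sign(n[2]);print('n',n,np.degrees(np.arccos(n[2])),np.degrees(np.arctan2(n[1],n[0])))
# with z centre 66
print(onz(T,np.mean(t,0),.066),onz(S,np.mean(s,0),.066))
print('cap',onz(T,(192.4,234.4),.122),onz(S,(285,268),.122))
q=np.array([onz(S,p,.122) for p in [(277.9,268.1),(284.1,263.1),(292.1,267.4),(286.9,272.1)]]);print(q)
d=np.diff(np.vstack([q,q[:1]]),axis=0);print(np.linalg.norm(d,axis=1),np.degrees(np.arctan2(d[:,1],d[:,0])))
tz=lambda u,v:(170+u/3.2-.34,165+v/3.2-.34)
sz=lambda u,v:(250+u/3.3-.34,160+v/3.3-.34)
print('stand disc',onz(T,tz(114,237),.012))
for nme,a,b in [('pin',(370,97),(185,124)),('plugL',(306,113),(142,235)),('plugR',(447,86),(201,157))]:
    print(nme,tri(T,tz(*a),S,sz(*b)))
for u in [(270,78),(472,39),(494,145),(288,185)]: print('bolt',onz(T,tz(*u),.008))
for u in [(65,320),(190,350),(270,215)]: print('boltS',onz(S,sz(*u),.01))
print('bowl',onz(T,tz(316,336),.04))
E
```

```text
[ 0.4852 -0.2065  0.0789] 0.0008
[ 0.4894 -0.2508  0.0777] 0.0019
[ 0.4503 -0.2529  0.0578] 0.0045
[ 0.4472 -0.21    0.0577] 0.002
c [ 0.4680504  -0.23004921  0.06804545] [np.float64(0.04364166816924306), np.float64(0.04455635159924284), np.float64(0.04390495352208259), np.float64(0.04304696315156928)]
n [-0.46580961 -0.05143751  0.8833887 ] 27.9461187227292 -173.69858425037984
[ 0.46728738 -0.23068432  0.066     ] [ 0.47040778 -0.23318705  0.066     ]
cap [0.45828036 0.25306187 0.122     ] [0.45999973 0.25510097 0.122     ]
[[0.47050557 0.26140312 0.122     ]
 [0.46875501 0.24448602 0.122     ]
 [0.45020856 0.24763411 0.122     ]
 [0.4511784  0.26276553 0.122     ]]
[0.01700743 0.01881173 0.01516247 0.01937513] [-95.90787351 170.36639396  86.33269376  -4.03222363]
stand disc [0.456493   0.25112017 0.012     ]
pin (array([0.54913485, 0.03248037, 0.12803463]), np.float64(0.0011511239351243892))
plugL (array([0.54812603, 0.08809998, 0.07156487]), np.float64(0.0034830821622791348))
plugR (array([ 0.56788344, -0.02236588,  0.06826313]), np.float64(0.0022432077193618146))
bolt [0.58671532 0.12587788 0.008     ]
bolt [ 0.61698211 -0.0416725   0.008     ]
bolt [ 0.52808067 -0.05867695  0.008     ]
bolt [0.49748595 0.11021408 0.008     ]
boltS [0.5902987  0.12359693 0.01      ]
boltS [0.50126498 0.10959779 0.01      ]
boltS [ 0.53043544 -0.05893266  0.01      ]
bowl [0.37463787 0.08259706 0.04      ]
```

>>> {"fn": "servo_tool", "kwargs": {
  "moves": "100 .02 .045 0 -1.6;100 .02 .045 0 -1.6;100 .02 .045 0 -1.6;100 .02 .045 0 -1.6;100 .02 .045 0 -1.6;100 .02 .045 0 -1.6;100 .02 .045 0 -1.6;100 .02 .045 0 -1.6;100 .02 .045 0 -1.6;100 .02 .045 0 -1.6;100 .02 .045 0 -1.6;100 .02 .045 0 -1.6",
  "grip_force": 30
}}

```text
t: 1.35
eef_pos: [0.3604, 0.0311, 0.2315]
ee_rot: [0.0, 0.999, -0.053, 0.0]
contact_force: [0.8, -1.0, 0.8]
finger_gap: 0.999
```

>>> {"fn": "servo_tool", "kwargs": {
  "moves": "100 .0194 .0442 0 0;100 .0194 .0442 0 0;100 .0194 .0442 0 0;100 .0194 .0442 0 0;100 .0194 .0442 0 0;100 0 0 0 0"
}}

```text
t: 1.95
eef_pos: [0.4577, 0.2537, 0.23]
ee_rot: [-0.0, 0.999, -0.05, -0.001]
contact_force: [0.1, 0.0, -1.3]
finger_gap: 1.002
```

```bash
python3 - <<'E'
from h import *
d=snap('wrist','w1.png');print(np.round(d['cam_to_world'],4));s=arm.sense();print(s['eef_pos'],s['ee_rot'],s['joints'])
E
```

```text
[[-0.0994 -0.9497 -0.2969  0.5327]
 [-0.995   0.0946  0.0307  0.2465]
 [-0.0011  0.2985 -0.9544  0.371 ]
 [ 0.      0.      0.      1.    ]]
[0.45700946 0.25160957 0.23013883] [ 2.77804936e-04  9.98720664e-01 -5.05586392e-02 -8.84941678e-04] [2.78430849e-01 3.07487940e-01 1.50810725e+00 4.74473075e-05
 1.32785194e+00 1.95037617e+00]
```

View pics/w1.png

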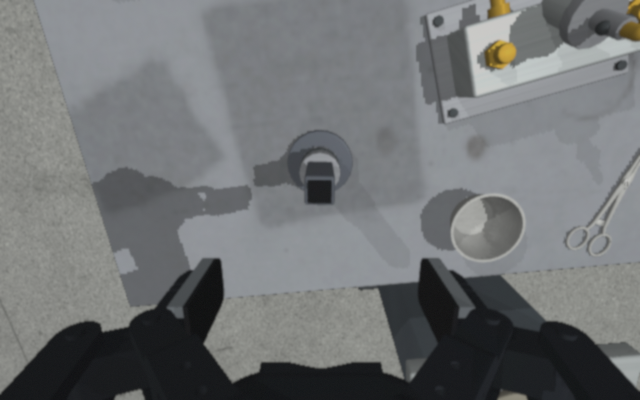

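```bash
python3 - <<'E'
from h import ray,onz
import numpy as np,cv2
d=dict(np.load('pics/w1.npz'))
g=cv2.cvtColor(d['pixels'],cv2.COLOR_RGB2GRAY)
m=(g[165:215,295:345]<50).astype(np.uint8)
c=max(cv2.findContours(m,0,2)[0],key=cv2.contourArea);r=cv2.minAreaRect(c);print(r,cv2.boundingRect(c))
p=np.array(r[0])+[295,165];print(p,onz(d,p,.122))
print(g[170:212:2,302:340:2])
print('disc',onz(d,(320,160),.012))
E
```

```text
((23.5, 26.5), (21.0, 23.0), 90.0) (12, 16, 24, 22)
[318.5 191.5] [0.46080436 0.25555981 0.122     ]
[[ 99  96  68  56  55  56  56  55  55  55  56  55  56  56  56  66 121 133
  132]
 [101  95  65  56  56  55  55  56  56  55  56  56  56  56  55  62 117 136
  135]
 [101  92  61  58  58  58  58  58  58  57  56  57  57  57  57  60 106 138
  138]
 [ 99  87  75  78  79  78  78  78  77  77  76  76  75  74  74  74  99 136
  132]
 [100  86  88  92  92  91  92  91  91  91  92  91  91  91  91  93 101 133
  125]
 [ 98  85  82  63  55  55  55  55  55  55  56  58  57  58  63  91 103 135
  119]
 [ 86  82  73  40  30  30  30  30  29  30  29  31  31  31  37  83 103 127
  100]
 [ 73  78  66  37  29  30  30  29  30  29  31  30  31  30  36  79  96 106
   91]
 [ 81  78  65  36  30  29  31  31  29  28  29  30  30  31  36  78  86  92
   91]
 [ 92  82  71  39  29  29  29  31  29  31  30  29  29  30  37  79  84  91
   99]
 [108  89  78  39  29  29  30  29  30  30  30  29  29  29  37  79  87 107
  115]
 [124  99  80  37  30  29  29  29  29  28  29  29  30  30  38  79  94 117
  119]
 [124  99  79  38  29  31  29  29  29  29  30  29  30  30  38  79  95 116
  117]
 [123  99  80  41  29  30  30  29  31  30  30  30  29  29  39  80  95 115
  117]
 [123  98  80  41  28  29  30  29  30  31  29  30  30  28  42  83  96 115
  116]
 [123  98  79  39  30  30  30  29  31  30  30  31  29  29  42  83  98 116
  117]
 [122 104  85  58  49  43  41  43  42  42  42  44  41  41  50  83 103 117
  117]
 [124 119 106  99  99  97  94  94  87  86  86  87  89  91  93  98 113 118
  117]
 [126 125 124 124 123 122 124 123 119 117 117 119 120 120 121 123 123 120
  117]
 [126 126 125 124 123 123 124 126 125 122 122 124 124 122 123 126 127 123
  119]
 [124 124 123 123 122 122 124 127 126 123 123 125 124 123 124 126 128 128
  125]]
disc [0.46425168 0.25432942 0.012     ]
```

>>> {"fn": "servo_tool", "kwargs": {
  "moves": "100 .003 .003 -.025 0;100 0 0 -.04 0;100 0 0 -.04 0;100 0 0 -.03 0;100 0 0 -.02 0;100 0 0 -.01 0;100 0 0 0 0"
}}

```text
t: 2.7
eef_pos: [0.4596, 0.2521, 0.0658]
ee_rot: [0.0, 0.999, -0.053, -0.001]
contact_force: [-0.3, 0.8, 0.2]
finger_gap: 1.005
```

```bash
python3 - <<'E'
from h import *
d=snap('wrist','w2.png');d=snap('side','s2.png');s=arm.sense();print(s['eef_pos'],s['contact_force'])
cv2.imwrite('pics/s2z.png',cv2.resize(cv2.imread('pics/s2.png')[180:350,190:390],None,fx=3.3,fy=3.3,interpolation=2))
E
```

```text
[0.46060295 0.25270159 0.06738731] [-0.04091205  0.67714387  0.5550826 ]
```

View pics/w2.png

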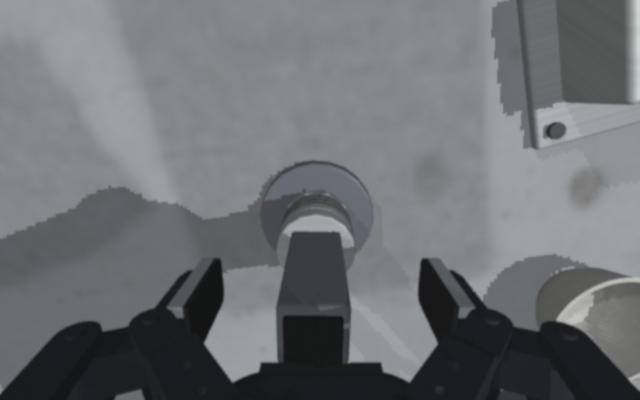

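View pics/s2z.png

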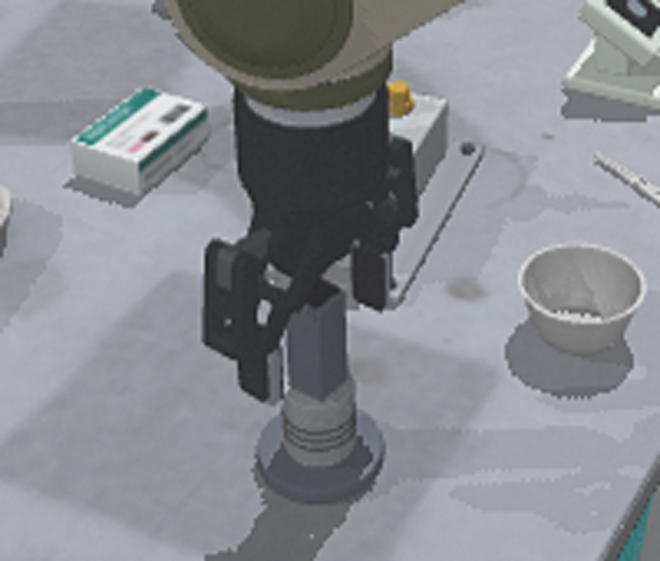

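>>> {"fn": "servo_tool", "kwargs": {
  "moves": "100 0 .002 0 0;15 0 0 0 0;0 0 0 0 0;0 0 0 0 0;0 0 0 0 0;0 0 0 0 0;0 0 0 0 0;0 0 0 0 0",
  "grip_force": 30
}}

```text
t: 3.6
eef_pos: [0.4601, 0.2549, 0.0664]
ee_rot: [-0.0, 0.999, -0.052, 0.0]
contact_force: [0.1, 0.0, 2.6]
finger_gap: 0.277
```

```bash
python3 - <<'E'
from h import *
d=snap('wrist','w3.png');d=snap('side','s3.png');s=arm.sense();print(s['eef_pos'],s['contact_force'],s['finger_gap'])
cv2.imwrite('pics/s3z.png',cv2.resize(cv2.imread('pics/s3.png')[180:350,190:390],None,fx=3.3,fy=3.3,interpolation=2))
E
```

```text
[0.46014971 0.2549196  0.06641213] [-0.74079113  0.70896642  3.18410057] 0.2744994012362053
```

View pics/w3.png

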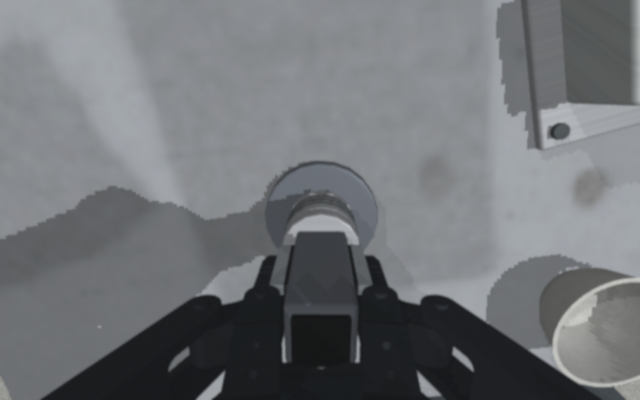

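View pics/s3z.png

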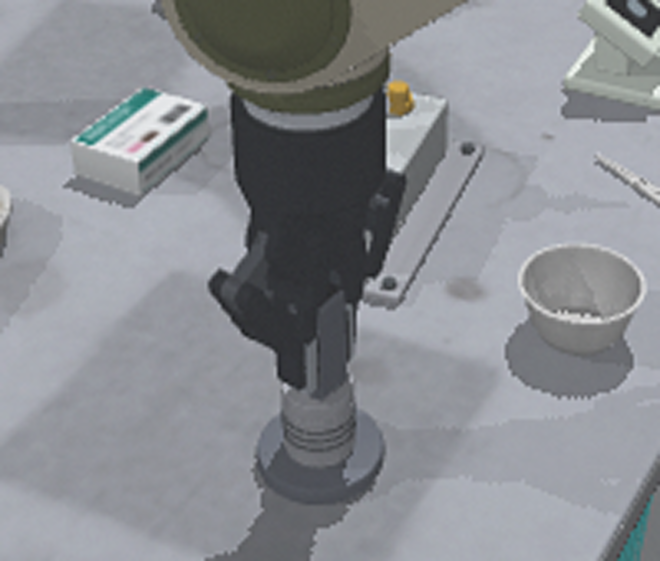

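>>> {"fn": "servo_tool", "kwargs": {
  "moves": "0 0 0 .01 0;0 0 0 .01 0;0 -.0065 .0007 0 0;0 0 0 0 0;0 -.0062 .0006 -.0017 0;0 -.0062 .0007 -.0018 0;0 -.0058 .0006 -.0028 0;0 -.0057 .0006 -.0029 0;0 0 0 0 0",
  "grip_force": 30
}}

```text
t: 4.6
eef_pos: [0.4289, 0.2583, 0.0772]
ee_rot: [-0.0, 0.999, -0.052, 0.0]
contact_force: [-0.9, 0.2, 4.7]
finger_gap: 0.277
```

```bash
python3 - <<'E'
from h import *
d=snap('wrist','w4.png');d=snap('side','s4.png');s=arm.sense();print(s['eef_pos'],s['contact_force'],s['finger_gap'])
cv2.imwrite('pics/s4z.png',cv2.resize(cv2.imread('pics/s4.png')[180:350,190:390],None,fx=3.3,fy=3.3,interpolation=2))
E
```

```text
[0.42898429 0.25828578 0.07720783] [-0.61581085 -0.55827648  7.00879271] 0.27786019523629973
```

View pics/w4.png

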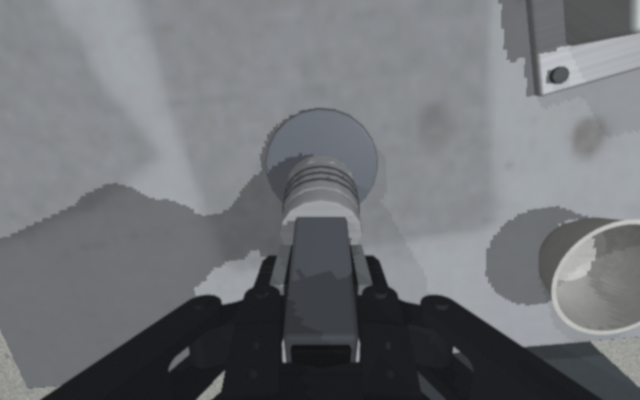

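View pics/s4z.png

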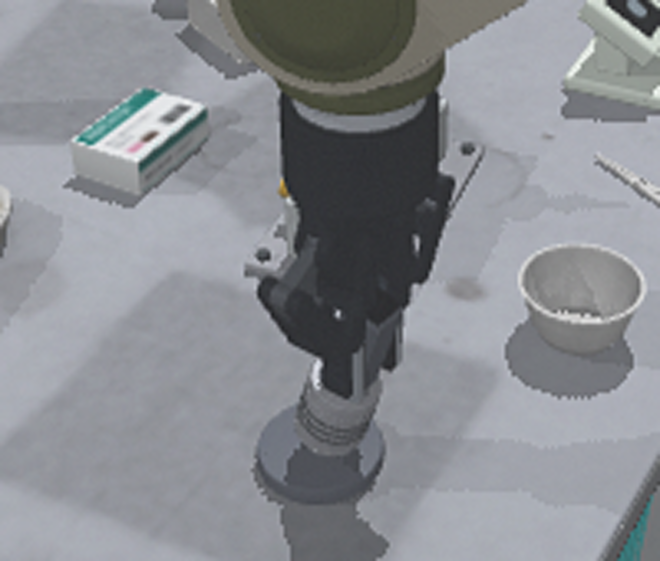

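>>> {"fn": "servo_tool", "kwargs": {
  "moves": "0 -.0055 .0006 -.0028 0;0 -.0055 .0006 -.0034 0;0 0 0 0 0",
  "grip_force": 30
}}

```text
t: 5.0
eef_pos: [0.4177, 0.2595, 0.0706]
ee_rot: [0.0, 0.999, -0.052, -0.001]
contact_force: [-0.3, -0.0, 3.4]
finger_gap: 0.279
```

```bash
python3 - <<'E'
from h import *
d=snap('wrist','w5.png');d=snap('side','s5.png');s=arm.sense();print(s['eef_pos'],s['contact_force'],s['finger_gap'])
cv2.imwrite('pics/s5z.png',cv2.resize(cv2.imread('pics/s5.png')[180:350,190:390],None,fx=3.3,fy=3.3,interpolation=2))
E
```

```text
[0.4178482  0.25944596 0.07071713] [-2.92756779  1.78151067  4.73782509] 0.2729671175188627
```

View pics/w5.png

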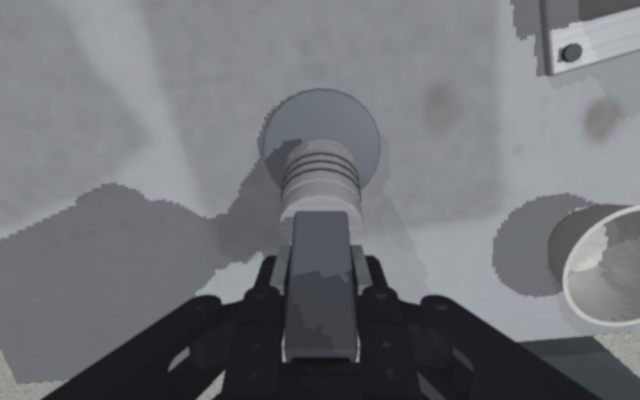

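View pics/s5z.png

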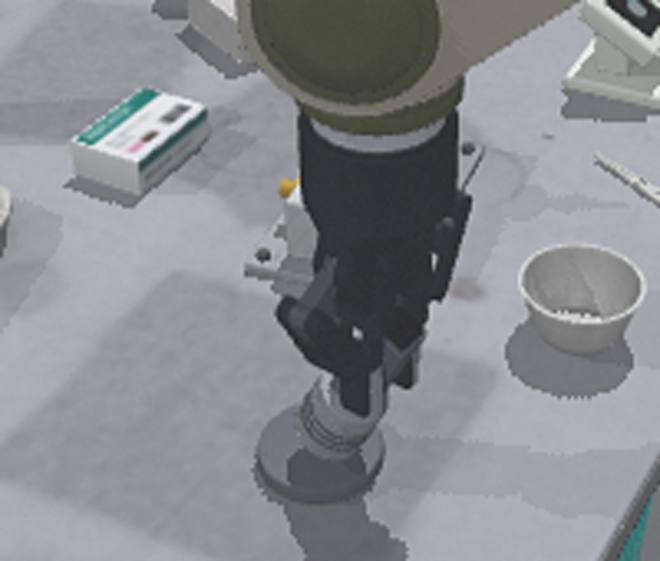

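>>> {"fn": "servo_tool", "kwargs": {
  "moves": "0 0 0 0 0;0 0 0 .01 0;0 0 0 .02 0;0 0 0 .03 0;0 0 0 .03 0;0 0 0 0 0;0 0 0 0 0",
  "grip_force": 60
}}

```text
t: 5.8
eef_pos: [0.4184, 0.2592, 0.1608]
ee_rot: [0.0, 0.999, -0.052, -0.0]
contact_force: [0.3, 0.5, -2.3]
finger_gap: 0.277
```

```bash
python3 - <<'E'
from h import *
d=snap('wrist','w6.png');d=snap('side','s6.png');s=arm.sense();print(s['eef_pos'],s['contact_force'],s['finger_gap'])
cv2.imwrite('pics/s6z.png',cv2.resize(cv2.imread('pics/s6.png')[180:350,190:390],None,fx=3.3,fy=3.3,interpolation=2))
cv2.imwrite('pics/w6z.png',cv2.resize(cv2.imread('pics/w6.png')[150:400,200:440],None,fx=2.4,fy=2.4,interpolation=2))
E
```

```text
[0.41799424 0.2590358  0.159755  ] [ 0.07961348 -0.68103549 -1.6261304 ] 0.2720338290999121
```

View pics/w6z.png

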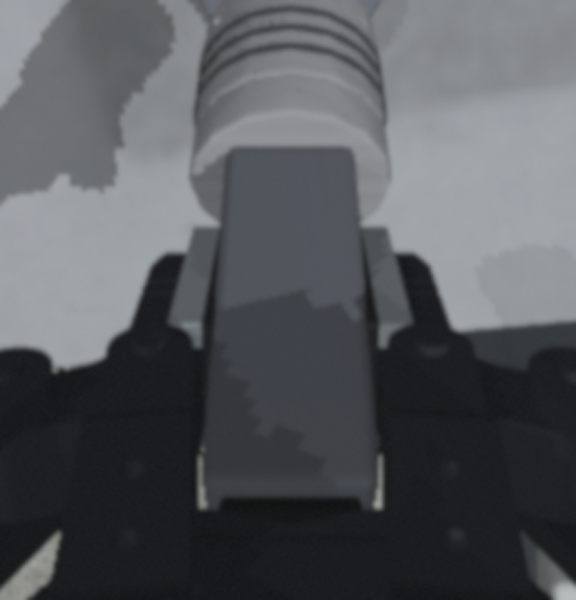

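View pics/s6z.png

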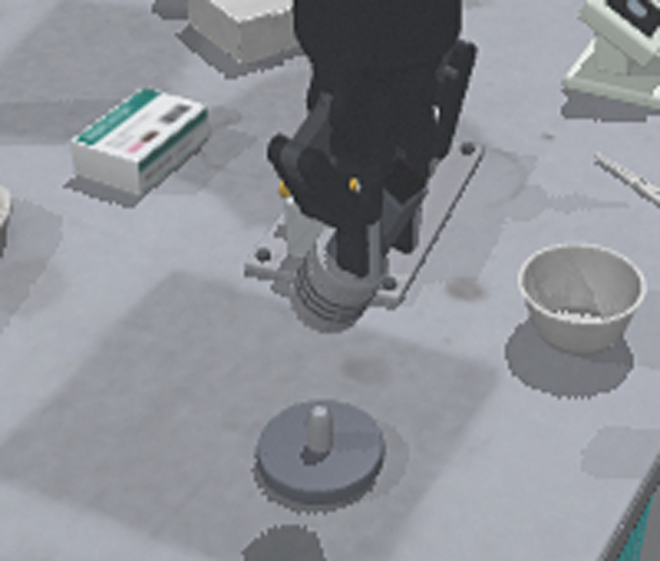

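```bash
python3 - <<'E'
import numpy as np,cv2
d=dict(np.load('pics/w6.npz'));g=cv2.cvtColor(d['pixels'],cv2.COLOR_RGB2GRAY)
for r in (216,222,228,234): print(r,g[r,288:302],g[r,342:356])
for r in (320,330,340,348): print(r,g[r,280:298],g[r,348:364])
for c in (305,320,335): print(c,g[206:218,c],g[344:366,c])
E
```

```text
216 [137 131 115 105  99  91  77  72  76  80  84  85  85  85] [ 86  85  85  84  86 103 128 139 141 141 142 141 142 142]
222 [97 97 97 97 92 81 72 73 78 83 85 85 85 85] [ 86  86  85  85  84  89 106 124 132 133 133 133 134 134]
228 [101 101 101  99  91  76  71  75  80  84  85  85  85  86] [ 86  86  85  85  84  83 100 126 138 139 140 139 139 139]
234 [101 100 100  95  83  73  73  77  82  84  85  85  85  85] [ 85  85  85  85  84  83  89 108 127 136 137 138 138 138]
320 [25 25 22 25 28 37 47 53 54 55 54 55 55 56 55 56 56 55] [66 66 65 64 62 59 55 46 37 27 27 26 29 28 26 25]
330 [24 25 24 28 38 48 53 53 54 55 55 56 56 56 55 55 54 56] [65 67 66 64 63 60 58 54 47 38 30 25 27 28 28 29]
340 [26 36 70 90 75 56 53 55 55 55 56 55 55 56 55 55 56 55] [66 67 66 66 64 62 60 57 57 78 94 74 40 29 27 29]
348 [ 26  42  82 107  89  63  59  59  59  60  60  61  61  60  61  60  60  60] [ 70  70  71  70  70  68  65  62  66  96 117  90  46  27  27  28]
305 [147 147 147 143 128 103  86  84  85  85  85  85] [56 55 56 58 61 62 64 65 65 64 63 60 53 38 24 18 19 21 20 22 22 24]
320 [148 148 147 143 129 103  86  83  85  85  85  86] [55 55 56 58 60 62 64 65 65 63 63 61 52 38 24 20 21 20 21 22 22 22]
335 [147 148 148 143 129 103  86  84  85  86  86  86] [64 66 66 67 66 64 64 65 65 65 63 61 54 38 24 19 19 21 21 23 23 25]
```

```bash
cat > tilt.py <<'E'
import numpy as np
from scipy.optimize import least_squares
F=335.25;CY=198.26
# camera in tool frame (x' , up) from w1: cam pos rel TCP
def fit(yb,yt,w1,r1,w2,r2,cx,cz,L=.062,verbose=True):
    Y=np.array([-.9544,.2985]);Z=np.array([-.2985,-.9544])
    def pt(p,s):
        th,e,a=p;u=np.array([-np.sin(th),np.cos(th)]);v=np.array([np.cos(th),np.sin(th)])
        return (s-a)*u+(.012+e)*v
    def yz(q):
        q=q-np.array([cx,cz]);return q@Y,q@Z
    def pr(p,s):
        y,z=yz(pt(p,s));return CY+F*y/z,F*.024/z
    def wrow(p,r):
        # width at row r, find s
        S=np.linspace(-.01,.075,400);A=np.array([pr(p,s) for s in S]);return np.interp(r,A[:,0],A[:,1])
    f=lambda p:[pr(p,0)[0]-yb,pr(p,L)[0]-yt,(wrow(p,r1)-w1),(wrow(p,r2)-w2)]
    r=least_squares(f,[.5,0,.026],x_scale=[.1,.005,.005],diff_step=1e-3)
    return np.degrees(r.x[0]),r.x[1]*1e3,r.x[2]*1e3,np.round(r.fun,2)
E
python3 - <<'E'
import numpy as np
from tilt import fit
d=np.load('pics/w1.npz')
# tool pose at w6
for f,t in (('w6',(.41805,.2591,.1600)),('w5',(.4178,.2595,.0707)),('w3',(.46015,.2549,.0664))):
    d=np.load('pics/%s.npz'%f);M=d['cam_to_world'];r=M[:3,3]-np.array(t)
    x=np.array([np.cos(np.radians(-6)),np.sin(np.radians(-6))]);print(f,r[:2]@x,r[2]-.019,M[:3,1],M[:3,2])
cx,cz=.0753,.1225
for yt in (354,357):
  for yb in (211,): print(yt,fit(yb,yt,55.7,228,72,325,cx,cz))
E
```

```text
w6 0.07552506310359434 0.12296214913006269 [-0.94960605  0.09879308  0.29746979] [-0.29580268  0.03145588 -0.95473101]
w5 0.07516579117879035 0.12203210729671317 [-0.94943276  0.09834337  0.29817111] [-0.2965093   0.03144399 -0.95451218]
w3 0.07508749745621111 0.12220137206031408 [-0.94976061  0.09864803  0.29702415] [-0.29534376  0.03156135 -0.9548696 ]
354 (np.float64(26.78109738672044), np.float64(1.8546828870511263), np.float64(28.124211299082567), array([ 0.16, -0.08,  0.64, -0.27]))
357 (np.float64(27.825502949699572), np.float64(2.1089161318508216), np.float64(27.617445979349537), array([ 0.24, -0.12,  0.94, -0.4 ]))
```

```bash
python3 - <<'E'
import numpy as np,cv2
d=dict(np.load('pics/w3.npz'));g=cv2.cvtColor(d['pixels'],cv2.COLOR_RGB2GRAY)
for r in (240,246,252,290,298): print(r,g[r,278:302],g[r,340:360])
for c in (310,320,335): print(c,g[224:240,c],g[296:325,c])
E
```

```text
240 [ 75  75  76  77  80  91 104 110 109 110 110 109 109 109 109 109 103  89
  69  61  62  62  62  63] [ 63  62  63  64  63  67  80 110 137 148 150 154 159 161 162 162 162 155
 134 111]
246 [78 81 85 86 86 87 88 87 87 87 88 87 78 58 40 39 47 55 60 61 62 62 62 62] [63 63 63 63 63 64 61 56 45 42 56 78 90 94 95 96 97 96 95 94]
252 [96 95 95 95 94 94 93 90 89 87 83 72 49 32 33 43 55 59 61 62 62 62 62 62] [63 62 62 63 63 63 64 62 54 40 33 50 74 89 94 94 94 94 95 95]
290 [ 53  76  95 101  95  75  51  38  44  54  57  58  57  58  59  59  61  62
  63  63  62  63  60  60] [ 57  58  57  58  58  57  58  58  58  57  58  56  53  51  47  42  39  54
  81 102]
298 [29 27 25 25 26 27 37 48 56 58 58 58 58 58 58 58 58 58 58 59 58 59 60 62] [58 57 58 57 58 58 57 57 57 57 58 56 56 55 53 49 43 35 27 26]
310 [169 170 170 171 171 167 150 117  82  65  62  62  62  62  62  62] [57 57 57 58 58 62 67 72 74 73 71 72 73 73 74 74 73 65 49 31 23 23 23 24
 25 25 25 23 25]
320 [169 170 171 172 172 167 150 117  82  65  62  63  63  62  63  62] [58 58 58 58 58 59 60 62 66 68 71 72 74 74 75 74 73 65 50 33 23 23 24 24
 25 25 23 24 25]
335 [169 171 171 172 172 167 151 117  82  65  63  63  63  63  63  63] [57 58 57 58 58 58 60 62 65 68 70 72 73 73 74 74 74 68 54 36 24 22 23 23
 25 24 24 23 24]
```

```bash
python3 - <<'E'
from tilt import fit
cx,cz=.0753,.1225
print(fit(231.3,303,51,240,72,298,cx,cz))
for yt in (347.5,351):print(fit(211,yt,55.7,228,72,325,cx,cz))
E
```

```text
(np.float64(-1.0195805533011921), np.float64(-2.223104238084318), np.float64(33.142646840285856), array([-0.02,  0.01, -0.06,  0.03]))
(np.float64(24.62414294997246), np.float64(1.3288019000893339), np.float64(29.30790412115541), array([ 0., -0.,  0., -0.]))
(np.float64(25.768466262779967), np.float64(1.6082378195050087), np.float64(28.655558836120235), array([ 0.09, -0.04,  0.34, -0.15]))
```

```bash
python3 - <<'E'
from h import *
im=cv2.imread('pics/s6.png')[240:290,265:320];cv2.imwrite('pics/s6zz.png',cv2.resize(im,None,fx=12,fy=12,interpolation=2))
S=dict(np.load('pics/s6.npz'))
cv2
for th in (22,25,28,31):
    t=np.radians(th);h=np.array([np.cos(np.radians(-6)),np.sin(np.radians(-6)),0])
    u=-np.sin(t)*h+np.cos(t)*np.array([0,0,1]);P=np.array([.418,.2591,.160+.019])
    R=P-.073*u; Sh=R+.045*u
    # silhouette direction
    a,b=proj(S,R),proj(S,Sh);print(th,a.round(1),b.round(1),np.degrees(np.arctan2(*(b-a)[::-1])).round(1))
E
```

```text
22 [292.  275.9] [299.5 260.2] -64.6
25 [290.4 274.5] [298.9 259.6] -60.4
28 [288.8 273. ] [298.2 259. ] -56.1
31 [287.3 271.4] [297.6 258.4] -51.6
```

View pics/s6zz.png

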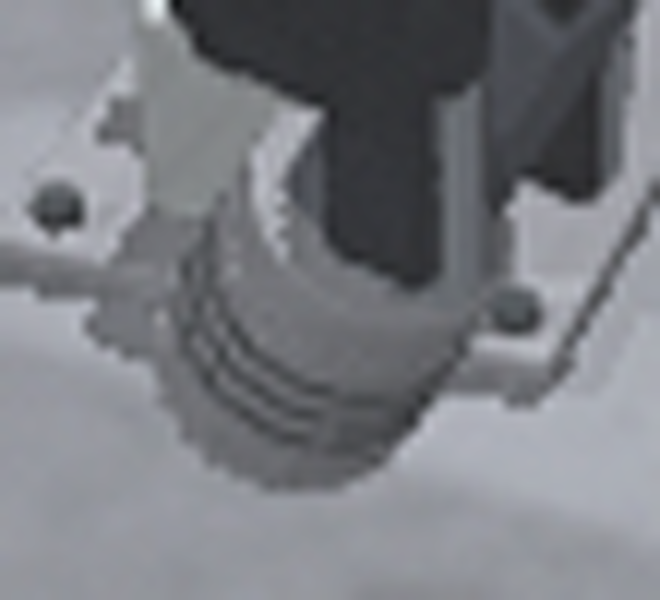

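>>> {"fn": "servo_tool", "kwargs": {
  "moves": "0 0 0 -.03 0;0 0 0 -.03 0;0 0 0 -.02 0;0 0 0 -.008 0;0 0 0 0 0;0 -.003 .0003 -.0015 0;0 -.003 .0003 -.002 0;0 -.002 .0002 -.001 0;0 0 0 0 0",
  "grip_force": 30
}}

```text
t: 6.8
eef_pos: [0.4129, 0.2605, 0.0699]
ee_rot: [-0.001, 0.999, -0.052, 0.003]
contact_force: [5.7, 0.1, 2.9]
finger_gap: 0.269
```

>>> {"fn": "servo_tool", "kwargs": {
  "moves": "0 0 0 0 0;0 0 0 .01 0;0 0 0 .03 0;0 0 0 .03 0;0 0 0 .023 0;0 0 0 0 0;0 0 0 0 0",
  "grip_force": 60
}}

```text
t: 7.5
eef_pos: [0.4102, 0.2601, 0.1612]
ee_rot: [0.0, 0.999, -0.052, -0.0]
contact_force: [0.8, 0.3, -2.1]
finger_gap: 0.276
```

```bash
python3 - <<'E'
from h import *
d=snap('wrist','w7.png');d=snap('side','s7.png');s=arm.sense();print(s['eef_pos'],s['contact_force'],s['finger_gap'])
d=dict(np.load('pics/w7.npz'));g=cv2.cvtColor(d['pixels'],cv2.COLOR_RGB2GRAY)
for r in (222,228,234,320,325,330): print(r,g[r,280:300],g[r,342:362])
for c in (305,335): print(c,g[200:218,c],g[342:370,c])
im=cv2.imread('pics/s7.png')[240:290,265:320];cv2.imwrite('pics/s7zz.png',cv2.resize(im,None,fx=12,fy=12,interpolation=2))
E
```

```text
[0.40994369 0.25990916 0.16026264] [-0.27620739  1.2887339  -2.42329741] 0.2718895452568347
222 [107 107 105 100  97  97  96  96  96  96  96  95  90  78  72  75  80  85
  87  87] [ 88  88  87  87  85  86  99 120 130 133 132 132 132 132 132 132 133 135
 136 134]
228 [141 117 103  99  99  99  99  99 100  99  99  97  89  76  72  77  82  86
  87  87] [ 88  88  88  87  85  84  93 114 131 136 137 137 137 137 136 137 137 138
 143 153]
234 [160 160 155 140 120 107 102 101 100 101  99  94  81  73  74  79  85  87
  87  87] [ 88  88  88  87  86  85  88 104 126 136 137 138 138 138 139 142 150 158
 162 163]
320 [24 26 26 22 27 35 47 53 54 55 56 56 56 56 56 56 56 56 57 56] [67 67 67 67 67 68 67 67 67 65 62 58 55 47 37 28 27 27 28 27]
325 [24 24 24 25 32 42 50 55 55 56 56 56 56 56 56 56 57 56 57 56] [66 66 67 67 67 67 67 67 67 65 62 61 56 48 38 30 25 25 27 27]
330 [26 24 24 30 42 53 55 55 55 56 56 57 56 56 57 56 56 56 56 56] [67 67 67 68 67 66 67 67 67 66 64 61 58 57 54 43 31 27 25 28]
305 [145 142 142 143 144 145 145 146 142 127 103  86  84  86  87  87  88  87] [56 56 56 57 56 56 57 58 60 62 63 64 65 64 64 61 53 37 23 20 18 21 22 24
 26 24 26 25]
335 [145 143 143 144 145 146 146 146 143 133 111  91  86  87  88  88  88  88] [67 67 65 61 57 58 60 62 66 68 67 66 65 64 62 60 53 37 24 21 19 21 23 24
 26 28 28 29]
```

View pics/s7zz.png

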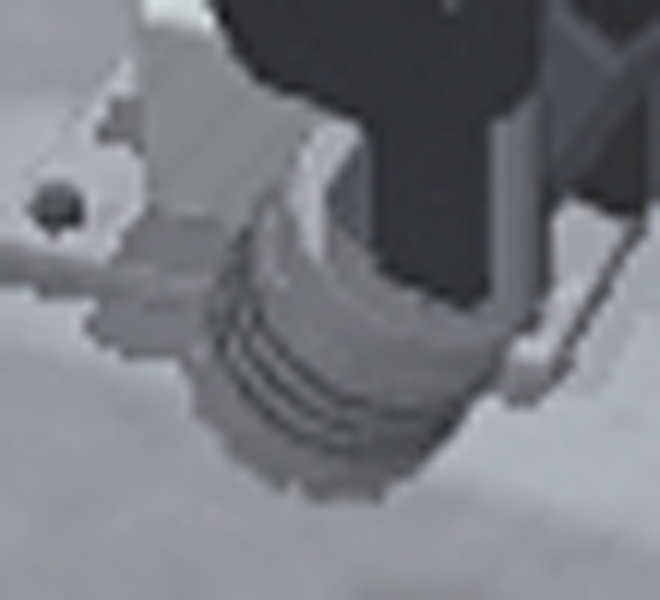

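View pics/w7.png

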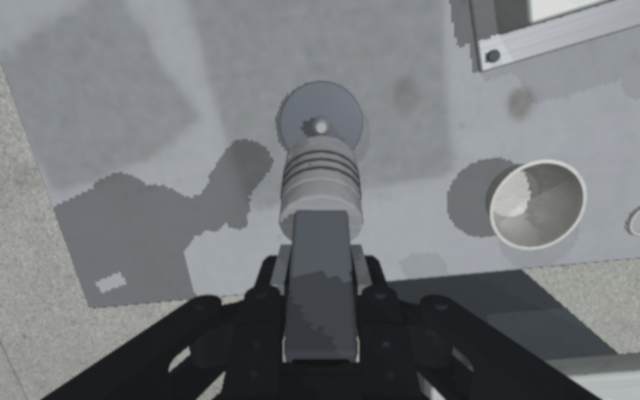

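```bash
python3 - <<'E'
from h import *
for f in ('w5','w6','w7'):
    d=dict(np.load('pics/%s.npz'%f));g=cv2.cvtColor(d['pixels'],cv2.COLOR_RGB2GRAY)
    print(f,list(enumerate(g[128:215,322],128)))
for f in('w6','w7'):
    cv2.imwrite('pics/%szz.png'%f,cv2.resize(cv2.imread('pics/%s.png'%f)[115:235,260:380],None,fx=5,fy=5,interpolation=2))
E
```

```text
w5 [(128, np.uint8(112)), (129, np.uint8(112)), (130, np.uint8(112)), (131, np.uint8(111)), (132, np.uint8(112)), (133, np.uint8(111)), (134, np.uint8(111)), (135, np.uint8(111)), (136, np.uint8(111)), (137, np.uint8(110)), (138, np.uint8(114)), (139, np.uint8(121)), (140, np.uint8(126)), (141, np.uint8(127)), (142, np.uint8(128)), (143, np.uint8(128)), (144, np.uint8(127)), (145, np.uint8(127)), (146, np.uint8(126)), (147, np.uint8(125)), (148, np.uint8(125)), (149, np.uint8(124)), (150, np.uint8(122)), (151, np.uint8(112)), (152, np.uint8(93)), (153, np.uint8(81)), (154, np.uint8(92)), (155, np.uint8(113)), (156, np.uint8(124)), (157, np.uint8(126)), (158, np.uint8(123)), (159, np.uint8(109)), (160, np.uint8(87)), (161, np.uint8(82)), (162, np.uint8(101)), (163, np.uint8(121)), (164, np.uint8(127)), (165, np.uint8(127)), (166, np.uint8(121)), (167, np.uint8(106)), (168, np.uint8(84)), (169, np.uint8(81)), (170, np.uint8(101)), (171, np.uint8(122)), (172, np.uint8(131)), (173, np.uint8(132)), (174, np.uint8(132)), (175, np.uint8(131)), (176, np.uint8(131)), (177, np.uint8(133)), (17
[... 3918 characters left out ...]
 (183, np.uint8(133)), (184, np.uint8(132)), (185, np.uint8(132)), (186, np.uint8(132)), (187, np.uint8(133)), (188, np.uint8(134)), (189, np.uint8(135)), (190, np.uint8(135)), (191, np.uint8(136)), (192, np.uint8(137)), (193, np.uint8(139)), (194, np.uint8(145)), (195, np.uint8(150)), (196, np.uint8(153)), (197, np.uint8(150)), (198, np.uint8(145)), (199, np.uint8(144)), (200, np.uint8(144)), (201, np.uint8(142)), (202, np.uint8(142)), (203, np.uint8(142)), (204, np.uint8(144)), (205, np.uint8(145)), (206, np.uint8(146)), (207, np.uint8(146)), (208, np.uint8(143)), (209, np.uint8(132)), (210, np.uint8(111)), (211, np.uint8(91)), (212, np.uint8(86)), (213, np.uint8(88)), (214, np.uint8(88))]
```

View pics/w6zz.png

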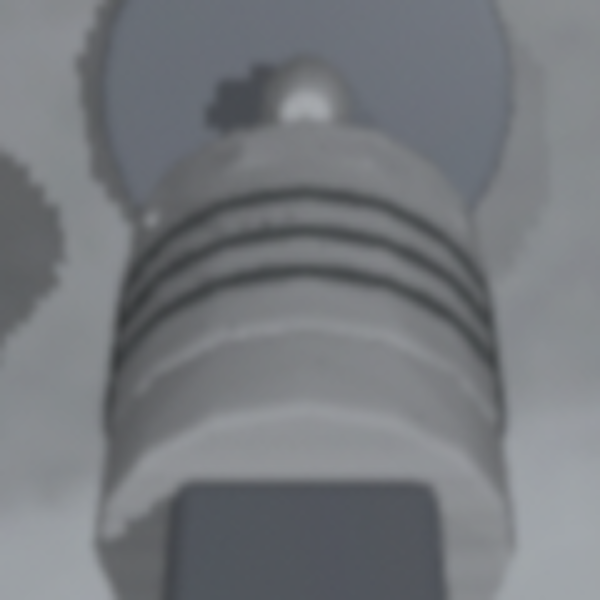

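View pics/w7zz.png

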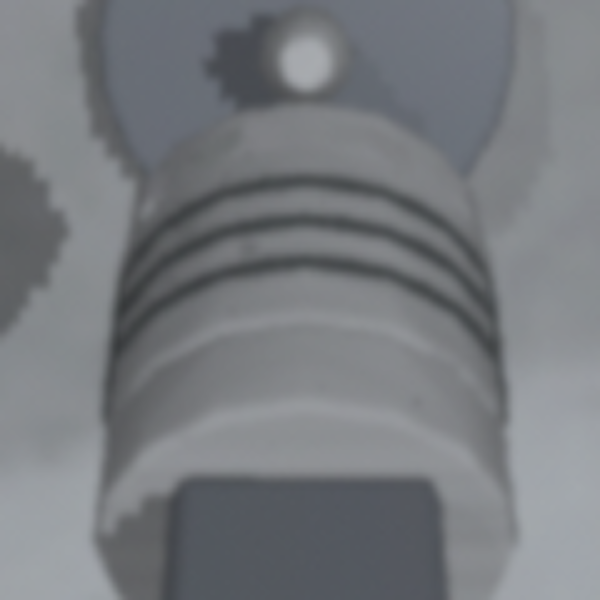

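```bash
cat > tilt2.py <<'E'
import numpy as np
from scipy.optimize import least_squares
F=335.25;CY=198.26
Y=np.array([-.9544,.2985]);Z=np.array([-.2985,-.9544])
def fit2(rows,cx=.0753,cz=.1225):
    sv=[(-.045,.020),(0,.020),(0,.012),(.062,.012)]
    def pr(p,s,o):
        th,e,a=p;u=np.array([-np.sin(th),np.cos(th)]);v=np.array([np.cos(th),np.sin(th)])
        q=(s-a)*u+(o+e)*v-np.array([cx,cz]);return CY+F*(q@Y)/(q@Z)
    k=[i for i in range(4) if rows[i]]
    r=least_squares(lambda p:[pr(p,*sv[i])-rows[i] for i in k],[.5,0,.026],x_scale=[.1,.005,.005])
    return np.degrees(r.x[0]).round(2),(r.x[1:]*1e3).round(2),np.round(r.fun,2)
E
python3 - <<'E'
from tilt2 import fit2
for dx in (0,.002,-.002):
  for dz in (0,.003):
    print(dx,dz,fit2([139,196,211,348],.0753+dx,.1225+dz),fit2([135.5,195.5,209.7,349.5],.0753+dx,.1225+dz), fit2([0,221,231.3,303],.0753+dx,.1225+dz))
E
python3 - <<'E'
import numpy as np,cv2
d=dict(np.load('pics/w3.npz'));g=cv2.cvtColor(d['pixels'],cv2.COLOR_RGB2GRAY);print(list(map(int,g[180:235,322])))
E
```

```text
0 0 (np.float64(25.81), array([ 1.56, 29.57]), array([ 0.35,  0.75, -1.3 ,  0.16])) (np.float64(28.27), array([ 0.49, 30.62]), array([ 0.3 ,  0.65, -1.12,  0.14])) (np.float64(11.54), array([-38.71,  76.66]), array([0., 0., 0.]))
0 0.003 (np.float64(25.81), array([ 2.87, 26.87]), array([ 0.35,  0.75, -1.3 ,  0.16])) (np.float64(28.27), array([ 1.91, 27.98]), array([ 0.3 ,  0.65, -1.12,  0.14])) (np.float64(11.54), array([-38.11,  73.72]), array([0., 0., 0.]))
0.002 0 (np.float64(25.81), array([ 3.36, 30.44]), array([ 0.35,  0.75, -1.3 ,  0.16])) (np.float64(28.27), array([ 2.25, 31.57]), array([ 0.3 ,  0.65, -1.12,  0.14])) (np.float64(11.54), array([-36.75,  77.06]), array([0., 0., 0.]))
0.002 0.003 (np.float64(25.81), array([ 4.67, 27.74]), array([ 0.35,  0.75, -1.3 ,  0.16])) (np.float64(28.27), array([ 3.67, 28.93]), array([ 0.3 ,  0.65, -1.12,  0.14])) (np.float64(11.54), array([-36.15,  74.12]), array([ 0.,  0., -0.]))
-0.002 0 (np.float64(25.81), array([-0.24, 28.7 ]), array([ 0.35,  0.75, -1.3 ,  0.16])) (np.float64(28.27), array([-1.27, 29.68]), array([ 0.3 ,  0.65, -1.12,  0.14])) (np.float64(11.54), array([-40.67,  76.26]), array([ 0., -0.,  0.]))
-0.002 0.003 (np.float64(25.81), array([ 1.07, 26.  ]), array([ 0.35,  0.75, -1.3 ,  0.16])) (np.float64(28.27), array([ 0.15, 27.03]), array([ 0.3 ,  0.65, -1.12,  0.14])) (np.float64(11.54), array([-40.07,  73.32]), array([0., 0., 0.]))
[112, 111, 111, 111, 111, 111, 111, 111, 109, 106, 98, 93, 90, 87, 80, 71, 71, 73, 68, 68, 73, 72, 74, 84, 93, 97, 104, 111, 109, 100, 95, 95, 97, 109, 135, 160, 170, 170, 168, 168, 168, 167, 167, 168, 169, 170, 171, 172, 171, 167, 150, 118, 82, 65, 62]
```

>>> {"fn": "servo_tool", "kwargs": {
  "moves": "0 0 -.025 .005 .9;0 0 -.045 0 .9;0 0 -.045 0 .9;0 0 -.045 0 .9;0 0 -.045 0 .9;0 0 -.045 0 .9;0 0 -.045 0 .9;0 0 -.045 0 .9;0 0 -.045 0 .9;0 -.002 -.045 0 .9;0 -.002 -.045 0 1;0 -.002 -.022 0 1",
  "grip_force": 80
}}

```text
t: 8.8
eef_pos: [0.4038, -0.2397, 0.1652]
ee_rot: [-0.0, 0.999, 0.043, -0.001]
contact_force: [0.5, 0.4, -1.1]
finger_gap: 0.272
```

>>> {"fn": "servo_tool", "kwargs": {
  "moves": "0 0 0 0 0;0 0 0 0 0"
}}

```text
t: 9.0
eef_pos: [0.4042, -0.2364, 0.1654]
ee_rot: [-0.001, 0.999, 0.043, -0.001]
contact_force: [-0.1, 1.2, -1.6]
finger_gap: 0.27
```

```bash
python3 - <<'E'
from h import *
for n in ('wrist','side','top'): snap(n,n[0]+'8.png')
s=arm.sense();print(s['eef_pos'],s['ee_rot'],s['contact_force'],s['finger_gap'])
cv2.imwrite('pics/s8z.png',cv2.resize(cv2.imread('pics/s8.png')[130:230,320:440],None,fx=5,fy=5,interpolation=2))
cv2.imwrite('pics/t8z.png',cv2.resize(cv2.imread('pics/t8.png')[170:290,340:460],None,fx=4,fy=4,interpolation=2))
E
```

```text
[ 0.40471994 -0.23573537  0.16611365] [-3.49653109e-04  9.99013120e-01  4.44139184e-02 -2.61246489e-04] [ 0.0042068   0.0682004  -0.72653149] 0.2709622376572622
```

View pics/w8.png

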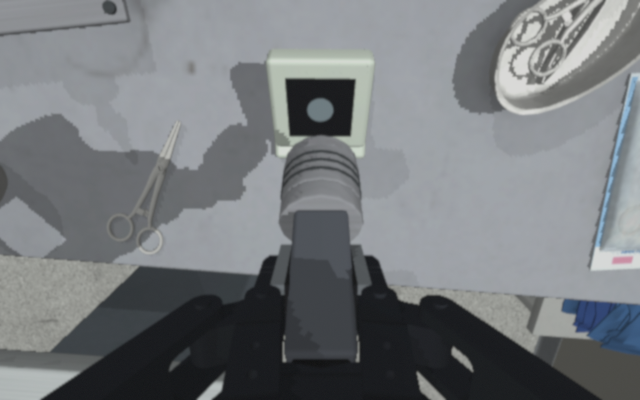

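View pics/s8z.png

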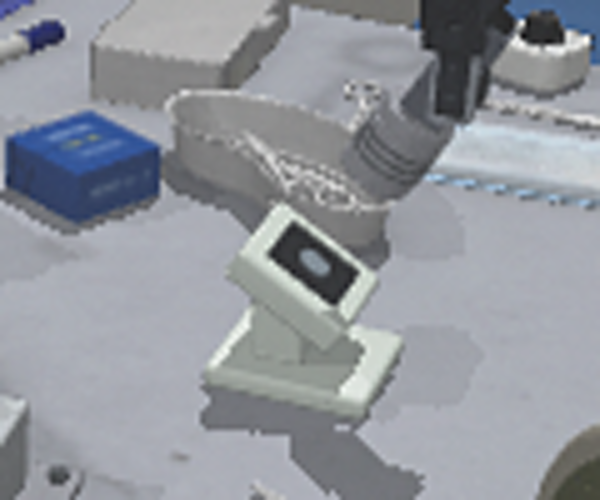

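View pics/t8z.png

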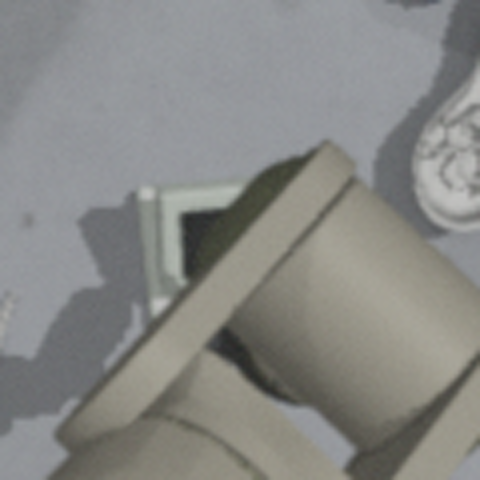

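```bash
python3 - <<'E'
from h import *
from tilt2 import fit2,Y,Z,F,CY
d=dict(np.load('pics/w8.npz'));g=cv2.cvtColor(d['pixels'],cv2.COLOR_RGB2GRAY)
print(list(map(int,g[128:140,322])),list(map(int,g[190:214,322])),list(map(int,g[343:362,322])))
for r in (85,130): print(r,list(map(int,g[r,282:294])),list(map(int,g[r,348:360])))
for c in (300,320,340): print(c,list(map(int,g[72:86,c])),list(map(int,g[128:142,c])))
E
```

```text
[28, 29, 27, 28, 29, 34, 53, 85, 111, 121, 124, 124] [130, 130, 131, 134, 139, 146, 149, 147, 144, 142, 141, 141, 140, 141, 142, 143, 144, 143, 140, 126, 101, 84, 82, 83] [67, 67, 66, 66, 66, 67, 68, 70, 70, 71, 70, 67, 64, 62, 59, 51, 37, 25, 20]
85 [187, 185, 168, 125, 72, 37, 27, 28, 29, 28, 29, 30] [27, 27, 28, 27, 28, 43, 87, 140, 174, 185, 187, 188]
130 [185, 186, 186, 186, 186, 181, 158, 107, 51, 29, 28, 27] [27, 40, 79, 132, 169, 184, 185, 186, 185, 186, 186, 185]
300 [187, 187, 187, 187, 182, 160, 116, 68, 35, 28, 27, 29, 28, 29] [27, 28, 28, 27, 28, 28, 40, 78, 129, 167, 181, 179, 166, 141]
320 [188, 188, 187, 187, 184, 169, 134, 83, 41, 28, 29, 27, 28, 28] [28, 29, 28, 28, 27, 33, 55, 87, 112, 121, 123, 123, 123, 122]
340 [185, 185, 186, 186, 182, 168, 132, 82, 41, 28, 26, 27, 28, 28] [27, 28, 27, 29, 27, 28, 37, 72, 125, 166, 179, 171, 154, 137]
```

```bash
python3 - <<'E'
import numpy as np
from scipy.optimize import least_squares
from tilt2 import *
r=fit2([134.7,195.3,209.8,349.5]);print(r)
th=np.radians(r[0]);e,a=r[1]/1e3
u=np.array([-np.sin(th),np.cos(th)]);v=np.array([np.cos(th),np.sin(th)])
rim=-(a+.045)*u+e*v
C=np.array([.0753,.1225])
def pw(p,row):  # window line: centre p0,p1, angle p2 ; w along
    y=(row-CY)/F; dr=y*Y+Z # ray
    w=np.array([np.cos(p[2]),np.sin(p[2])])
    A=np.array([dr,-w]).T; s=np.linalg.solve(A,p[:2]-C); return s # depth, coordinate along
f=lambda p:[(pw(p,78.3)[1]-.023)*1e3*1.3,(pw(p,135.4)[1]+.023)*1e3*1.3,F*.046/pw(p,85)[0]-69,F*.046/pw(p,130)[0]-61.5]
for guess in [[.07,-.1,.5]]:
    q=least_squares(f,guess,x_scale=[.05,.05,.2]);p=q.x;print(p,np.degrees(p[2]),q.fun)
n=np.array([-np.sin(p[2]),np.cos(p[2])])
D=rim-p[:2];print('rim rel window: along n',D@n,'lat',D@np.array([np.cos(p[2]),np.sin(p[2])]))
m=-u;s=-(D@n)/(m@n);h=D+s*m;print('axis hits window at',h@np.array([np.cos(p[2]),np.sin(p[2])]),'dist',s,'angle',np.degrees(p[2])-r[0])
print('window in world z',.1657+.019+p[1],'x from tool',p[0])
# with known angle 30
E
```

```text
(np.float64(28.94), array([-0.09, 31.09]), array([ 0.37,  0.83, -1.42,  0.17]))
[ 0.06484753 -0.12267993  0.52452764] 30.05321975255334 [ 0.02020262 -0.02020262 -0.05491924  0.08111812]
rim rel window: along n 0.06258893728973813 lat 0.0037408866819267092
axis hits window at 0.0025246712702845474 dist 0.06260075279887846 angle 1.1132197525533378
window in world z 0.06202007243115161 x from tool 0.0648475301414853
```

>>> {"fn": "servo_tool", "kwargs": {
  "moves": "0 -.0015 0 -.003 0;0 0 0 0 0;0 0 0 0 0;0 0 0 0 0;0 0 0 0 0;0 0 0 0 0;0 0 0 0 0;0 0 0 0 0;0 0 0 0 0;0 0 0 0 0;0 0 0 0 0;0 0 0 0 0"
}}

```text
t: 10.35
eef_pos: [0.4032, -0.2369, 0.1634]
ee_rot: [0.0, 0.999, 0.044, 0.0]
contact_force: [-0.9, 0.6, -1.4]
finger_gap: 0.269
```

>>> {"fn": "servo_tool", "kwargs": {
  "moves": "0 0 0 0 0;0 0 0 0 0;0 0 0 0 0;0 0 0 0 0;0 0 0 0 0;0 0 0 0 0;0 0 0 0 0;0 0 0 0 0;0 0 0 0 0;0 0 0 0 0;0 0 0 0 0;0 0 0 0 0"
}}

```text
t: 11.55
eef_pos: [0.4032, -0.2369, 0.1634]
ee_rot: [-0.0, 0.999, 0.044, 0.0]
contact_force: [-0.6, -0.3, -0.8]
finger_gap: 0.272
```

```bash
python3 - <<'E'
from h import *
for n in ('wrist','side'): snap(n,n[0]+'9.png')
s=arm.sense();print(s['t'],s['eef_pos'],s['finger_gap'])
g=cv2.cvtColor(cv2.imread('pics/w9.png'),6)
print(list(map(int,g[128:140,322])),list(map(int,g[190:214,322])),list(map(int,g[343:362,322])))
for c in (300,340): print(c,list(map(int,g[68:86,c])),list(map(int,g[128:142,c])))
E
```

```text
11.65 [ 0.40317221 -0.23689099  0.16340241] 0.2724952243676278
[29, 27, 28, 29, 28, 33, 54, 85, 112, 122, 123, 124] [130, 130, 131, 134, 140, 146, 149, 147, 142, 140, 141, 141, 141, 142, 142, 143, 144, 144, 140, 126, 100, 83, 81, 83] [67, 66, 67, 66, 65, 65, 66, 69, 71, 72, 72, 70, 67, 63, 59, 52, 36, 23, 20]
300 [187, 188, 188, 188, 188, 187, 184, 168, 133, 82, 41, 30, 29, 28, 29, 29, 28, 28] [28, 28, 27, 28, 30, 41, 78, 129, 169, 183, 183, 180, 166, 141]
340 [187, 186, 185, 185, 186, 187, 187, 179, 153, 101, 48, 28, 27, 28, 27, 26, 29, 28] [29, 27, 28, 28, 28, 34, 63, 111, 154, 176, 179, 171, 155, 137]
```

>>> {"fn": "servo_tool", "kwargs": {
  "moves": "0 0 0 0 0;0 0 0 0 0;0 0 0 0 0;0 0 0 0 0;0 0 0 0 0"
}}

```text
t: 12.15
eef_pos: [0.4032, -0.2369, 0.1634]
ee_rot: [0.0, 0.999, 0.044, 0.0]
contact_force: [0.8, -0.5, -1.0]
finger_gap: 0.275
```

>>> {"fn": "servo_tool", "kwargs": {
  "moves": "0 .0106 .0425 0 .87;0 .0106 .0425 0 .87;0 .0106 .0425 0 .87;0 .0106 .0425 0 .87;0 .0106 .0425 0 .86;0 .0106 .0425 0 .86;0 0 0 0 0;0 0 0 0 0;0 0 0 0 0"
}}

```text
t: 13.05
eef_pos: [0.4667, 0.0173, 0.1634]
ee_rot: [0.0, 0.996, 0.089, -0.0]
contact_force: [0.1, -0.2, -1.8]
finger_gap: 0.268
```

```bash
python3 - <<'E'
from h import *
for n in ('wrist','side','top'): snap(n,n[0]+'10.png')
s=arm.sense();print(s['t'],s['eef_pos'],s['ee_rot'])
cv2.imwrite('pics/w10z.png',cv2.resize(cv2.imread('pics/w10.png')[0:200,190:460],None,fx=2.9,fy=2.9,interpolation=2))
E
```

```text
13.2 [0.46671939 0.01712009 0.16339398] [ 2.39478122e-05  9.96104809e-01  8.81771434e-02 -3.09008338e-05]
```

View pics/w10z.png

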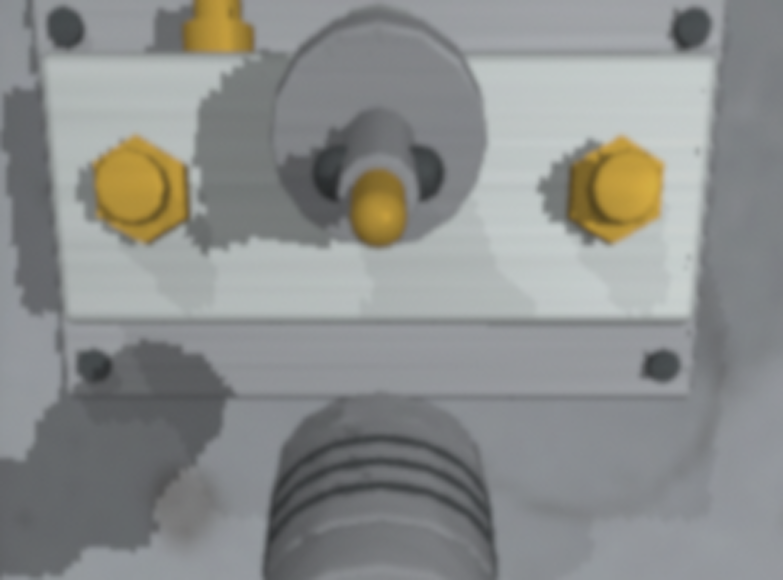

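```bash
python3 - <<'E'
from h import *
im=cv2.imread('pics/w10.png');g=cv2.cvtColor(im,6)
cv2.imwrite('pics/w10n.png',cv2.resize(im[0:100,270:370],None,fx=6,fy=6,interpolation=2))
for c in (300,305,310,335,340,345): print(c,'top',list(map(int,g[0:14,c])),'bot',list(map(int,g[70:92,c])))
for r in (40,44,48): print(r,list(map(int,g[r,280:292])),list(map(int,g[r,350:364])))
hsv=cv2.cvtColor(im,40);m=((hsv[...,1]>120)&(hsv[...,0]<30)).astype(np.uint8)
n,l,st,ce=cv2.connectedComponentsWithStats(m);print(st[1:],ce[1:])
E
```

```text
300 top [152, 153, 155, 155, 155, 155, 154, 154, 151, 141, 125, 109, 101, 105] bot [89, 89, 88, 87, 86, 86, 87, 92, 102, 114, 118, 119, 118, 119, 128, 151, 175, 185, 185, 184, 183, 183]
305 top [152, 153, 154, 155, 154, 148, 134, 115, 104, 103, 112, 122, 128, 129] bot [82, 88, 88, 87, 87, 87, 91, 103, 117, 124, 124, 125, 142, 166, 180, 185, 187, 187, 185, 184, 184, 183]
310 top [153, 153, 150, 141, 126, 111, 103, 103, 108, 119, 130, 133, 132, 129] bot [86, 87, 88, 89, 91, 97, 105, 112, 117, 120, 123, 126, 131, 150, 174, 186, 188, 188, 186, 185, 184, 183]
335 top [155, 155, 156, 157, 156, 151, 138, 124, 116, 117, 126, 137, 141, 138] bot [118, 126, 127, 125, 124, 124, 124, 123, 124, 125, 128, 139, 156, 170, 177, 179, 179, 177, 176, 175, 174, 175]
340 top [155, 156, 157, 157, 157, 156, 156, 156, 154, 145, 132, 120, 116, 122] bot [130, 130, 129, 127, 125, 124, 125, 132, 150, 170, 178, 179, 179, 179, 179, 181, 180, 179, 177, 175, 175, 175]
345 top [155, 156, 158, 158, 158, 157, 157, 157, 157, 157, 157, 157, 154, 145] bot [131, 132, 131, 132, 139, 155, 170, 180, 183, 183, 183, 181, 180, 180, 181, 182, 181, 179, 178, 177, 176, 176]
40 [119, 119, 118, 117, 118, 127, 131, 132, 132, 132, 132, 132] [132, 132, 131, 132, 132, 134, 147, 172, 187, 192, 193, 192, 193, 192]
44 [120, 119, 116, 112, 118, 125, 127, 128, 128, 128, 127, 128] [130, 130, 130, 130, 130, 131, 135, 154, 180, 192, 193, 194, 194, 194]
48 [122, 120, 117, 115, 122, 129, 132, 132, 131, 131, 131, 132] [131, 131, 131, 131, 131, 131, 131, 146, 175, 192, 196, 196, 197, 196]
[[254   0  23  18 332]
 [223  48  32  35 841]
 [386  48  32  35 834]
 [311  59  19  25 378]] [[264.5753012    9.        ]
 [238.24494649  65.14982164]
 [401.75779376  65.2146283 ]
 [320.01587302  71.35978836]]
```

View pics/w10n.png

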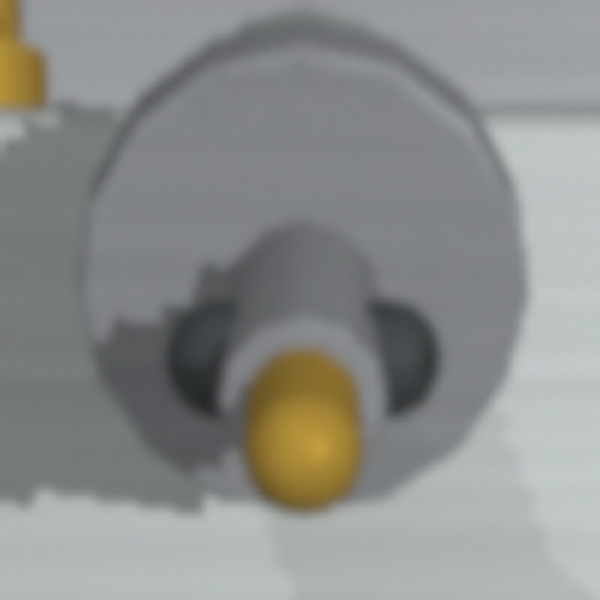

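```bash
cat > nip.py <<'E'
import numpy as np
from scipy.optimize import least_squares
from tilt2 import Y,Z,F,CY
C=np.array([.0753,.1225])
def nip(meas,width=None,tilt=None):
    def pt(p,s,o):
        t=p[2] if tilt is None else np.radians(tilt)
        return p[:2]+s*np.array([-np.sin(t),np.cos(t)])+o*np.array([np.cos(t),np.sin(t)])
    def f(p):
        r=[]
        for row,s,o in meas:
            q=pt(p,s,o)-C;r.append(CY+F*(q@Y)/(q@Z)-row)
        if width: r.append(F*.044/((p[:2]-C)@Z)-width)
        return r
    q=least_squares(f,[.1,-.1,.44],x_scale=[.05,.05,.1]);return q.x[:2],np.degrees(q.x[2]),q.fun.round(1)
E
python3 - <<'E'
from nip import *
m=[(6.8,0,.022),(83.4,0,-.022),(37,0,.0075),(53,.027,.0075),(57.5,.027,.005)]
for k in (m,m[:2],m[1:]): 
    print(nip(k,73.6)); print(nip(k,73.6,25))
print(nip(m,None,25))
E
```

```text
(array([ 0.10081592, -0.0956004 ]), np.float64(26.29271422095943), array([ 0.9,  0.6, -1.6, -0.1,  0.2, -0. ]))
(array([ 0.10051316, -0.09546873]), np.float64(25.21014298575622), array([ 1.2,  1.4, -1.1, -0.8, -0.4, -0. ]))
(array([ 0.10121585, -0.09560255]), np.float64(25.984214599440932), array([-0., -0.,  0.]))
(array([ 0.10128939, -0.09604609]), np.float64(25.21014298575622), array([-0.1,  0.2, -0.1]))
(array([ 0.10076956, -0.09717341]), np.float64(25.96517001699835), array([ 0.8, -1.1,  0. ,  0.3, -0.6]))
(array([ 0.10055093, -0.09746902]), np.float64(25.21014298575622), array([ 1.4, -0.6, -0.5, -0.1, -0.7]))
(array([ 0.10053133, -0.0956159 ]), np.float64(25.21014298575622), array([ 1.2,  1.4, -1.1, -0.8, -0.4]))
```

>>> {"fn": "servo_tool", "kwargs": {
  "moves": "0 0 0 -.03 0;0 0 0 -.03 0;0 0 0 -.023 0;0 .0039 .0007 0 0;0 .0039 .0007 0 0;0 .002 .0004 0 0;0 0 0 0 0",
  "grip_force": 30
}}

```text
t: 13.9
eef_pos: [0.476, 0.0193, 0.0814]
ee_rot: [0.0, 0.996, 0.089, -0.001]
contact_force: [-8.0, -3.7, 0.2]
finger_gap: 0.266
```

>>> {"fn": "servo_tool", "kwargs": {
  "moves": "0 .001 .0002 0 0;0 .001 .0002 0 0;0 0 0 0 0"
}}

```text
t: 14.2
eef_pos: [0.4764, 0.0196, 0.0812]
ee_rot: [0.0, 0.996, 0.089, -0.003]
contact_force: [-16.3, -6.5, 6.5]
finger_gap: 0.272
```

```bash
cat > rows.py <<'E'
from h import *
import sys
def prof(f):
    g=cv2.cvtColor(cv2.imread('pics/%s.png'%f),6).astype(int)
    print('rim',list(g[122:150,322]));print('sh',list(g[190:216,322]));print('top',list(g[336:362,322]))
E
python3 - <<'E'
from rows import *
for n in ('wrist','side'): snap(n,n[0]+'11.png')
s=arm.sense();print(s['t'],s['eef_pos'],s['contact_force']);prof('w11')
E
```

```text
14.3 [0.47642325 0.0196064  0.08121701] [-14.41247569  -5.76249834   5.40292401]
rim [np.int64(179), np.int64(178), np.int64(178), np.int64(180), np.int64(181), np.int64(180), np.int64(180), np.int64(180), np.int64(180), np.int64(180), np.int64(180), np.int64(181), np.int64(179), np.int64(173), np.int64(162), np.int64(147), np.int64(126), np.int64(106), np.int64(99), np.int64(99), np.int64(99), np.int64(98), np.int64(98), np.int64(96), np.int64(95), np.int64(91), np.int64(87), np.int64(83)]
sh [np.int64(122), np.int64(122), np.int64(123), np.int64(125), np.int64(130), np.int64(138), np.int64(142), np.int64(142), np.int64(139), np.int64(137), np.int64(137), np.int64(136), np.int64(135), np.int64(135), np.int64(137), np.int64(138), np.int64(138), np.int64(138), np.int64(138), np.int64(133), np.int64(115), np.int64(91), np.int64(78), np.int64(77), np.int64(77), np.int64(77)]
top [np.int64(63), np.int64(64), np.int64(64), np.int64(63), np.int64(64), np.int64(63), np.int64(64), np.int64(64), np.int64(64), np.int64(64), np.int64(64), np.int64(64), np.int64(65), np.int64(66), np.int64(67), np.int64(68), np.int64(69), np.int64(70), np.int64(68), np.int64(65), np.int64(62), np.int64(58), np.int64(49), np.int64(35), np.int64(23), np.int64(20)]
```

View pics/w11.png

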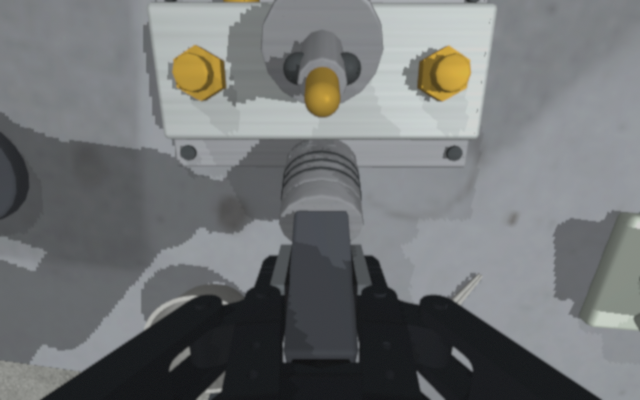

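>>> {"fn": "servo_tool", "kwargs": {
  "moves": "0 0 0 0 0;0 .001 .0002 0 0;0 .001 .0002 0 0;0 0 0 0 0",
  "grip_force": 20
}}

```text
t: 14.7
eef_pos: [0.478, 0.0205, 0.0808]
ee_rot: [-0.0, 0.996, 0.089, -0.004]
contact_force: [-14.9, -4.2, 2.5]
finger_gap: 0.269
```

```bash
python3 - <<'E'
from rows import *
for n in ('wrist',): snap(n,n[0]+'12.png')
s=arm.sense();print(s['t'],s['eef_pos'],s['contact_force']);
g=cv2.cvtColor(cv2.imread('pics/w12.png'),6);print(g[132:146,322],g[190:214,322],g[344:362,322])
E
```

```text
14.75 [0.47795908 0.02046347 0.08075122] [-14.49395323  -3.86838096   2.02276253]
[179 179 180 180 180 179 175 166 154 134 112  99  96  96] [119 119 120 121 123 129 136 142 143 140 139 138 138 137 137 139 140 141
 141 141 135 119  94  79] [63 63 63 64 65 67 69 70 70 69 66 64 60 51 37 26 22 21]
```

>>> {"fn": "servo_tool", "kwargs": {
  "moves": "0 -.005 -.0009 0 0;0 -.01 -.0018 0 0;0 0 0 0 0;0 0 0 0 0",
  "grip_force": 60
}}

```text
t: 15.15
eef_pos: [0.466, 0.0179, 0.0811]
ee_rot: [0.0, 0.996, 0.089, 0.001]
contact_force: [-0.2, -1.1, -0.3]
finger_gap: 0.271
```

```bash
python3 - <<'E'
from rows import *
for n in ('wrist',): snap(n,n[0]+'13.png')
s=arm.sense();print(s['t'],s['eef_pos'],s['contact_force']);
g=cv2.cvtColor(cv2.imread('pics/w13.png'),6);print(g[128:146,322],g[190:214,322],g[340:362,322])
E
```

```text
15.2 [0.46611813 0.0178952  0.08092608] [-0.02216015 -0.08061113 -2.07287516]
[153 152 152 152 152 153 152 150 146 132 113 100  97  96  96  96  96  98] [118 119 119 120 123 128 136 140 139 136 135 134 134 133 134 135 135 136
 136 134 124 103  83  75] [62 62 63 62 62 61 63 63 64 65 66 68 68 68 66 63 60 54 45 29 22 20]
```

```bash
python3 - <<'E'
from tilt2 import fit2
print(fit2([137.6,195.8,210.9,348.7]))
print(fit2([139,196,211,348]))
E
```

```text
(np.float64(26.89), array([ 0.93, 30.09]), array([ 0.41,  0.88, -1.52,  0.18]))
(np.float64(25.81), array([ 1.56, 29.57]), array([ 0.35,  0.75, -1.3 ,  0.16]))
```

>>> {"fn": "servo_tool", "kwargs": {
  "moves": "0 0 0 .03 0;0 0 0 .04 0;0 0 0 .037 0;0 .014 .0022 0 0;0 .014 .0022 0 0;0 .013 .0021 0 0;0 0 0 0 0;0 0 0 0 0",
  "grip_force": 70
}}

```text
t: 16.0
eef_pos: [0.5063, 0.0245, 0.1872]
ee_rot: [-0.0, 0.996, 0.089, -0.0]
contact_force: [-0.6, 0.7, -1.1]
finger_gap: 0.274
```

```bash
python3 - <<'E'
from rows import *
for n in ('wrist','side','top'): snap(n,n[0]+'14.png')
s=arm.sense();print(s['t'],s['eef_pos'],s['ee_rot'],s['contact_force']);
g=cv2.cvtColor(cv2.imread('pics/w14.png'),6);print(g[128:146,322],g[190:214,322],g[340:362,322])
cv2.imwrite('pics/w14z.png',cv2.resize(cv2.imread('pics/w14.png')[40:240,220:420],None,fx=3,fy=3,interpolation=2))
cv2.imwrite('pics/s14z.png',cv2.resize(cv2.imread('pics/s14.png')[140:280,240:400],None,fx=4,fy=4,interpolation=2))
E
```

```text
16.15 [0.50615394 0.02448901 0.1874586 ] [-1.60650936e-05  9.96024820e-01  8.90761065e-02 -6.69138120e-05] [-1.92316301 -0.11116301 -0.87764856]
[124 134 138 137 130 119 113 111 111 109 110 114 116 115 116 115 115 114] [120 121 121 122 125 131 138 143 141 139 137 136 136 136 136 136 137 138
 138 136 126 105  84  76] [63 64 63 63 63 64 63 64 65 66 67 69 70 69 67 64 61 55 44 30 21 20]
```

View pics/w14z.png

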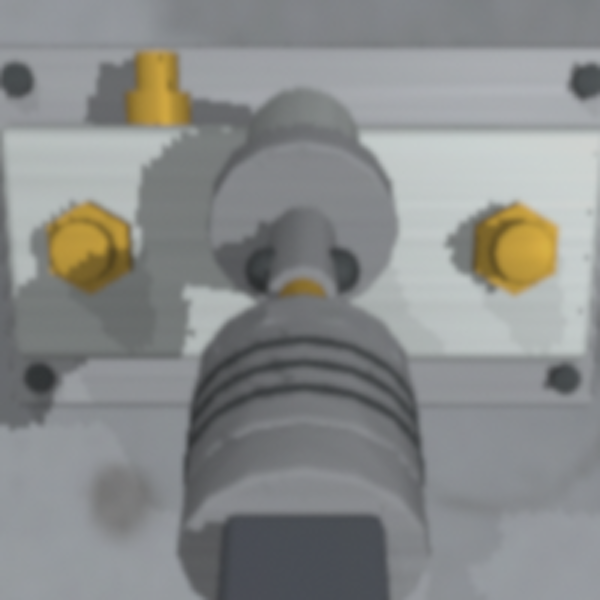

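View pics/s14z.png

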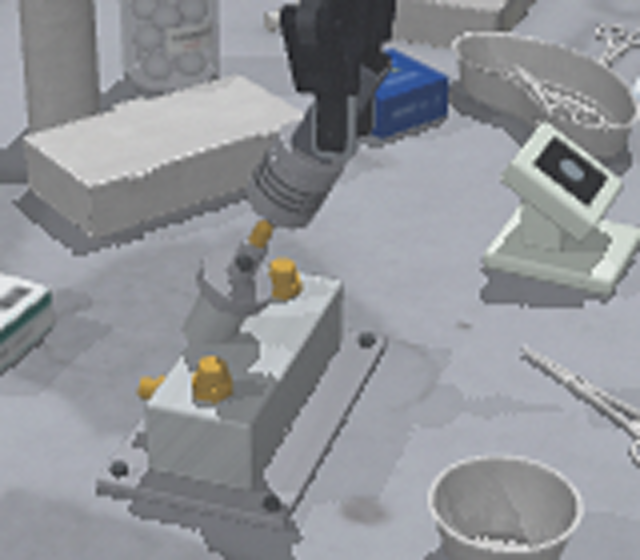

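```bash
python3 - <<'E'
from nip import *
from tilt2 import fit2
m=[(86.7,0,.022),(109,0,.0075),(128.3,.027,.0075)]
print(nip(m,63,25),nip(m,None,25))
q=np.array([.0608,-.1201])
t=np.radians(25)
for s,o in [(0,.022),(0,.0075),(.027,.0075)]:
    p=q+s*np.array([-np.sin(t),np.cos(t)])+o*np.array([np.cos(t),np.sin(t)])-C
    print(CY+F*(p@Y)/(p@Z))
print(fit2([0,195.8,210.8,348.8]))
E
```

```text
(array([ 0.05905787, -0.1170646 ]), np.float64(25.21014298575622), array([ 0.8, -1.1,  0.2,  0.2])) (array([ 0.0591687 , -0.11443065]), np.float64(25.21014298575622), array([ 0.5, -1.1,  0.5]))
84.76365510350888
105.12892365770526
125.24612379017364
(np.float64(19.3), array([ 9.12, 21.71]), array([-0., -0., -0.]))
```

>>> {"fn": "servo_tool", "kwargs": {
  "moves": "0 .0044 .0008 -.0089 0;0 .0044 .0008 -.0089 0;0 .0044 .0008 -.0089 0;0 0 0 0 0;0 .0015 .0003 -.0032 0;0 .0015 .0003 -.0032 0;0 .0014 .0002 -.0031 0;0 0 0 0 0",
  "grip_force": 70
}}

```text
t: 16.95
eef_pos: [0.5241, 0.0278, 0.1513]
ee_rot: [-0.0, 0.996, 0.089, -0.0]
contact_force: [-2.0, -0.2, 1.7]
finger_gap: 0.269
```

```bash
python3 - <<'E'
from rows import *
for n in ('wrist','side'): snap(n,n[0]+'15.png')
s=arm.sense();print(s['t'],s['eef_pos'],s['contact_force'],s['wrist_torque']);
cv2.imwrite('pics/w15z.png',cv2.resize(cv2.imread('pics/w15.png')[70:230,240:400],None,fx=3.5,fy=3.5,interpolation=2))
cv2.imwrite('pics/s15z.png',cv2.resize(cv2.imread('pics/s15.png')[160:250,270:350],None,fx=6,fy=6,interpolation=2))
E
```

```text
17.05 [0.52409499 0.02777228 0.15136379] [-1.56088423  0.48819226  2.07157719] [0.11226615 0.38791895 0.02979673]
```

View pics/w15z.png

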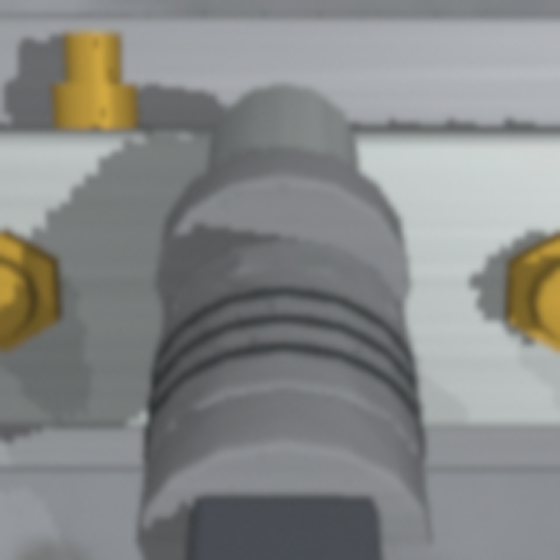

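View pics/s15z.png

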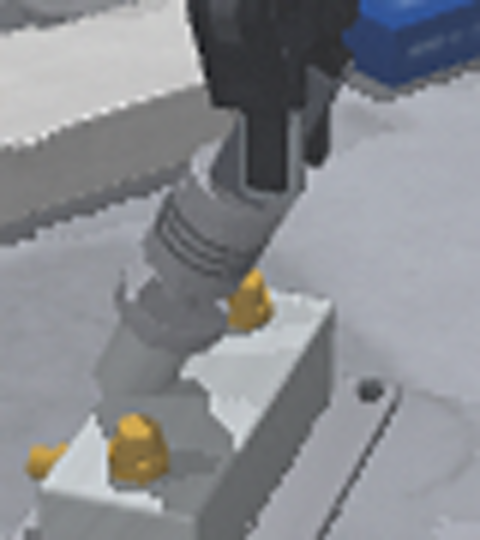

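>>> {"fn": "servo_tool", "kwargs": {
  "moves": "0 .0008 .0001 -.0018 0;0 .0009 .0002 -.0018 0;0 .0008 .0001 -.0018 0;0 .0009 .0002 -.0018 0;0 0 0 0 0",
  "grip_force": 90
}}

```text
t: 17.55
eef_pos: [0.5276, 0.0284, 0.1432]
ee_rot: [-0.0, 0.996, 0.089, -0.0]
contact_force: [0.6, -0.1, -7.1]
finger_gap: 0.274
```

>>> {"fn": "servo_tool", "kwargs": {
  "moves": "0 .0008 .0001 -.0018 0;0 .0009 .0002 -.0018 0;0 0 0 0 0"
}}

```text
t: 17.85
eef_pos: [0.5291, 0.0285, 0.1405]
ee_rot: [0.0, 0.996, 0.089, -0.0]
contact_force: [-5.8, -0.1, 3.6]
finger_gap: 0.273
```

>>> {"fn": "servo_tool", "kwargs": {
  "moves": "0 .0008 .0001 -.0018 0;0 .0009 .0002 -.0018 0;0 0 0 0 0"
}}

```text
t: 18.15
eef_pos: [0.5303, 0.0287, 0.1386]
ee_rot: [0.0, 0.996, 0.089, -0.001]
contact_force: [-15.2, -0.9, 20.0]
finger_gap: 0.269
```

```bash
python3 - <<'E'
from rows import *
for n in ('wrist','side'): snap(n,n[0]+'16.png')
s=arm.sense();print(s['t'],s['eef_pos'],s['contact_force'],s['wrist_torque']);
cv2.imwrite('pics/w16z.png',cv2.resize(cv2.imread('pics/w16.png')[70:230,240:400],None,fx=3.5,fy=3.5,interpolation=2))
cv2.imwrite('pics/s16z.png',cv2.resize(cv2.imread('pics/s16.png')[160:250,270:350],None,fx=6,fy=6,interpolation=2))
E
```

```text
18.25 [0.53032079 0.02874704 0.13859894] [-14.26115304  -0.60770551  19.43533075] [-0.10480341  2.50660429  0.00281261]
```

View pics/w16z.png

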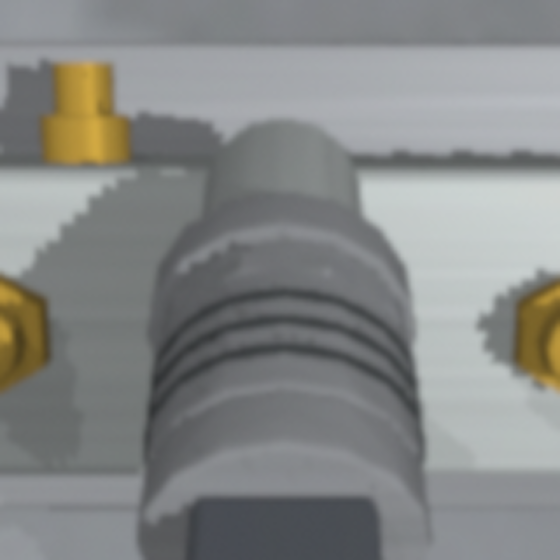

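View pics/s16z.png

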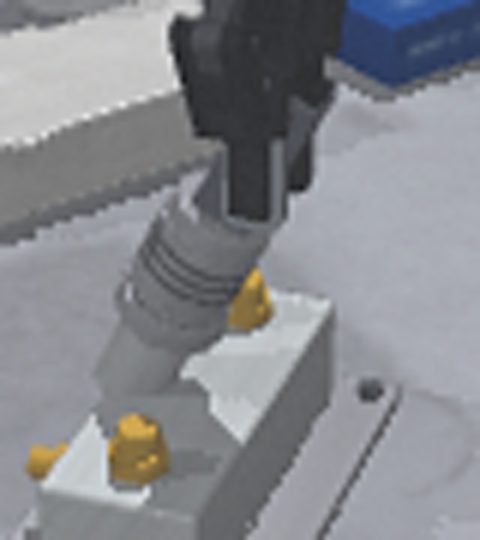

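>>> {"fn": "servo_tool", "kwargs": {
  "moves": "0 0 0 -.001 0;0 0 0 0 0;0 0 0 0 0"
}}

```text
t: 18.55
eef_pos: [0.5304, 0.0287, 0.1385]
ee_rot: [0.0, 0.996, 0.089, -0.0]
contact_force: [-18.3, -1.1, 28.1]
finger_gap: 0.273
```

```bash
python3 - <<'E'
from rows import *
from tilt2 import fit2
for n in ('wrist','side'): snap(n,n[0]+'17.png')
s=arm.sense();print(s['t'],s['eef_pos'],s['contact_force'],s['wrist_torque']);
for f in ('w14','w17'):
    g=cv2.cvtColor(cv2.imread('pics/%s.png'%f),6);print(g[130:180,322],g[190:214,322],g[340:362,322])
cv2.imwrite('pics/w17z.png',cv2.resize(cv2.imread('pics/w17.png')[110:190,265:375],None,fx=7,fy=7,interpolation=2))
E
```

```text
18.65 [0.530368   0.02870689 0.13850402] [-18.10847115  -1.11585754  27.9310612 ] [-0.0959232   3.15342516  0.0789382 ]
[138 137 130 119 113 111 111 109 110 114 116 115 116 115 115 114 114 112
 112 112 110  98  80  72  87 105 113 114 108  94  75  76  95 111 115 115
 110  96  76  73  92 111 119 120 119 118 118 120 125 129] [120 121 121 122 125 131 138 143 141 139 137 136 136 136 136 136 137 138
 138 136 126 105  84  76] [63 64 63 63 63 64 63 64 65 66 67 69 70 69 67 64 61 55 44 30 21 20]
[112 113 116 122 130 137 137 130 121 115 114 115 115 116 115 115 114 113
 112 112 111 105  90  75  79  98 111 114 112 101  81  73  88 107 114 113
 109  99  80  72  85 105 117 120 120 118 118 120 124 129] [119 121 121 122 124 129 136 142 142 140 138 137 137 136 136 136 137 138
 140 138 133 115  90  76] [63 64 64 63 64 63 64 64 65 66 68 70 70 68 67 65 61 55 44 29 20 20]
```

View pics/w17z.png

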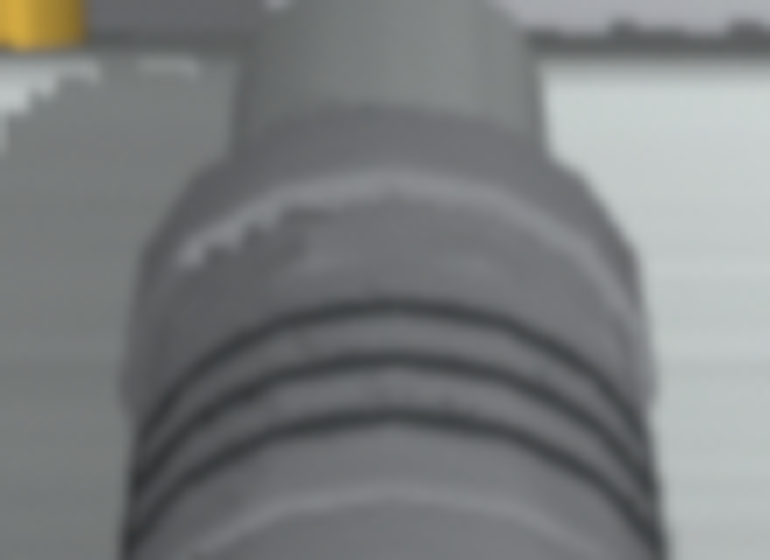

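>>> {"fn": "servo_tool", "kwargs": {
  "moves": "0 0 0 0 0;0 .0005 .0001 -.0002 0;0 .0005 .0001 -.0002 0;0 0 0 0 0;0 0 0 0 0",
  "grip_force": 45
}}

```text
t: 19.15
eef_pos: [0.5308, 0.0288, 0.1386]
ee_rot: [0.001, 0.996, 0.09, -0.001]
contact_force: [-23.9, -1.2, 34.2]
finger_gap: 0.271
```

```bash
python3 - <<'E'
from rows import *
for n in ('wrist','side'): snap(n,n[0]+'18.png')
s=arm.sense();print(s['t'],s['eef_pos'],s['contact_force'],s['wrist_torque']);
for f in ('w18',):
    g=cv2.cvtColor(cv2.imread('pics/%s.png'%f),6);print(g[130:180,322],g[190:214,322],g[340:362,322])
E
```

```text
19.25 [0.5307907  0.0287931  0.13857276] [-22.60141198  -1.68429374  34.04184199] [-0.24781519  4.18574377  0.01446978]
[112 112 114 118 124 131 136 134 127 117 115 115 115 115 114 115 114 113
 112 112 112 109  96  77  75  92 108 114 113 104  88  74  82 101 112 114
 112 103  85  71  79  99 113 118 119 118 118 119 122 127] [119 121 121 122 124 128 136 141 142 140 138 138 138 136 137 137 139 140
 140 139 134 119  94  79] [63 63 64 64 64 64 64 65 65 67 68 69 69 69 66 64 60 53 40 26 22 21]
```

>>> {"fn": "servo_tool", "kwargs": {
  "moves": "0 0 0 0 0;0 0 0 0 0;0 -.0003 0 .0005 0;0 0 0 0 0;0 0 0 0 0",
  "grip_force": 90
}}

```text
t: 19.75
eef_pos: [0.5307, 0.0288, 0.1386]
ee_rot: [0.001, 0.996, 0.089, -0.001]
contact_force: [-19.6, -2.6, 28.9]
finger_gap: 0.27
```

```bash
python3 - <<'E'
from rows import *
for n in ('wrist','side'): snap(n,n[0]+'19.png')
s=arm.sense();print(s['t'],s['eef_pos'],s['contact_force'],s['wrist_torque'],s['finger_gap']);
g=cv2.cvtColor(cv2.imread('pics/w19.png'),6);print(g[130:160,322],g[206:214,322])
a=cv2.resize(cv2.imread('pics/w19.png')[100:220,255:385],(650,600),interpolation=2);cv2.imwrite('pics/w19z.png',a)
cv2.imwrite('pics/s19z.png',cv2.resize(cv2.imread('pics/s19.png')[150:300,250:400],None,fx=4,fy=4,interpolation=2))
E
```

```text
19.85 [0.53068421 0.02881254 0.13859418] [-20.0062305   -1.63591119  28.72639596] [-0.30235867  3.58748564  0.00991485] 0.26977564149704564
[111 113 114 119 125 134 137 134 127 118 115 115 115 115 115 114 114 113
 112 112 112 107  95  76  75  93 108 113 112 103] [139 140 140 139 135 118  94  79]
```

View pics/w19z.png

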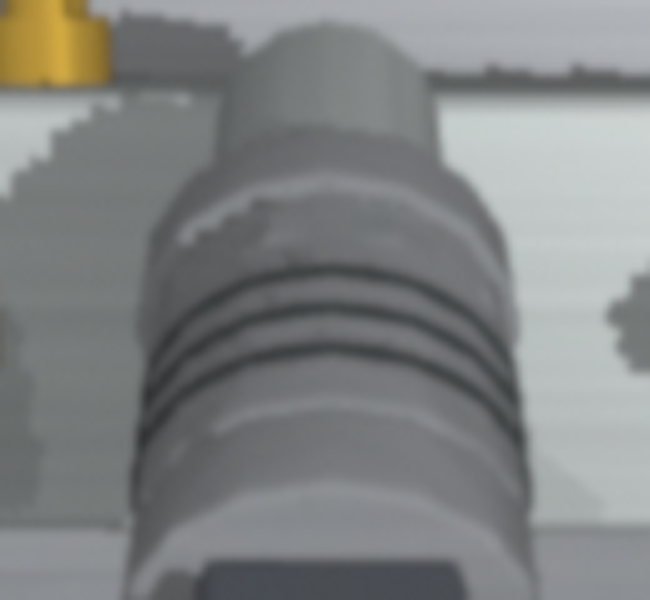

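View pics/s19z.png

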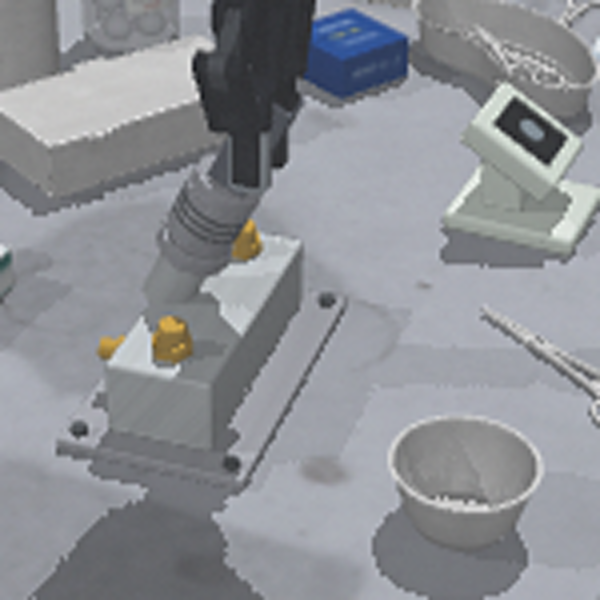

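```bash
python3 - <<'E'
from h import *
print(arm.job_done()); s=arm.sense();print(s['t'],s['eef_pos'],s['contact_force'])
E
```

```text
the job is handed in; nothing more can be done
None
the job is handed in; nothing more can be done
```

I handed the job in at about 20 s of the 54 s allowed. By my last checks the coupler is snapped on, seated, and still gripped and pressed home.

- **Tilting:** The moves cannot tilt the tool, so I gripped the coupler loosely and tilted it in the grip. I levered it against the parking post, then trimmed it against the side of the manifold block, which reached about 15 N.
- **Reader:** I held the coupler still for about 2.9 s.
  - The mouth was about 1° off the window's normal.
  - Just before the last small correction, the rim was 62.6 mm away and the axis met the window 2.5 mm from its centre. I did not work these out again after that correction.
- **Nipple:**
  - **Snap:** On the way in there was a brief downward pull, which fits the snap.
  - **Hard stop:** Another 1 mm of push moved the tool only about 0.1 mm while the force rose by about 8 N.
  - **Final hold:** It is pressing with about 34 N along the axis, gripped with 90 N.
- **Last pictures:** The rim lies on the collar, with only a collar edge of about 2 mm showing. The bowl, clamp and boxes that I could see are where they were.

**Doubts and disagreements:**
- **Final tilt:** It was about 26° by my measurement, against a nominal 25°. The nipple itself measured 26° the same way, so a fraction of a degree of misalignment is possible.
- **Heights:** The wrist camera read about 4 mm low against the stated window height, so I relied on positions relative to that camera.
- **Valve pin:** I could not see its travel directly. That the coupler is home is judged from the hard stop and the pictures.

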